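Move the soil specimens on one station

ROBOT

A 7-joint arm with a two-finger parallel gripper is mounted at the origin on the work surface. World frame = base frame: x ahead of the robot, y to its left, z up, the work surface at z = 0. Lengths are in mm, angles in degrees, forces in N, time in s.
With the tool pointing down it reaches from about 400 to 875 mm from the base axis. Payload 6.5 kg.
Tool frame: the origin (TCP) lies on the centre line of the jaws, within the pads' length; the fingertips stand 25 mm ahead of it and the grasp point (between the pads) lies 6 mm ahead of it (arm.nose_length is the distance from the TCP to the fingertips, in mm); z points along the fingers, y is the direction in which the jaws open and shut (so a half turn about z gives the same grasp; the last joint's range is limited). The gripper opens to 85 mm and grips with 20 to 120 N. Pads are 22 mm wide; open, the fingers measure 114 mm over their backs; the gripper's body (76 mm by 85 mm) begins 54 mm behind the grasp point. The pads swing forward as they close: fully open they stand 13 mm farther back than shut.
Start: joints at [69.145, 30.733, -0.252, 88.115, 0.149, 61.152, -4.079], TCP at [190.718, -621.383, 256.29] pointing down, gripper open.
Joint ranges: [-154.64, 154.64], [-21.42, 123.67], [-72.66, 72.17], [13.99, 137.28], [-74.86, 254.86], [10.95, 109.41], [-158.01, 158.01]. Speed limits (degrees/s): [136.94, 136.94, 180, 180, 180, 180, 180].

INTERFACE

Orientations are given as a 3x3 rotation matrix whose columns are the frame's x, y, z axes.
In Python, from cell import arm gives the robot as it stands.
- The arm moves only by the shell command python3 -m crank 'ROWS' [FORCE]. ROWS is JSON, a list of rows, each an object with "fingers": the opening, from 0 (shut) to 1 (fully open); "travel": the shift along the tool's x, y, z in units of 50 mm (1.0 is 50 mm), a list of three; "turn": the turn about the tool's z in units of 6 degrees (1.0 is 6 degrees). A call has 1 to 10 rows; each row is the pose to reach, as a shift and turn from the pose measured when the call began, along the tool's axes at that moment; what a row does not reach only later rows make up. A row lasts 1/10 s, in which the tool goes at most 50 mm and 8.59 degrees, less where a joint would pass 70% of its speed; a pose out of reach is approached as far as the arm can. A call with a gripper value outside its range is refused whole. The fingers move at their own pace and stop on an object; FORCE is the grip in N (left out, the last holds). Time passes only in rows, so rows that repeat a pose let the fingers close. It gives the time, the measured TCP pose, the force and the opening at its end, in the units of the state.
- arm.get_state(): the state, without advancing time (a new reading comes with each control period).
- arm.capture(name): name is "scene" or "top"; returns a dict with "pixels" (420x560x3 uint8, red, green, blue), "camera_matrix" (3x3 intrinsics, pixels), "T" (4x4, takes a point from camera to world coordinates). Camera axes: x right, y up, looking along -z (the intrinsics and any distortion apply to the point x, -y, -z); pixel columns grow to the right and rows downward; lengths in mm; the calibration is good to about 2 mm. A picture is of the moment at which its call begins. There is no depth.
- arm.sign_off(): hands the job in, once; it reports no verdict.
The state is a dict: "clock": time; "joint_positions": joint angles; "qd": joint speeds; "tau": joint torques, N m; "ee_pos": TCP position; "tcp_rot": TCP orientation; "force": force on the tool from outside, world axes, zero at the start; "torque": the same for the moment, N m; "gripper_width": opening from 0.0 (shut) to 1.0 (fully open).
Only numpy, scipy, OpenCV 4.12 (cv2) and the standard library are available. Lean on these libraries where they do the work, as an engineer would, in place of code of your own. Each camera call takes 0.05 s, during which the arm holds its last target.

TASK

Move the three ring specimens on by one station: the one under the hold-down bar of the consolidation stand goes onto the balance pan, the one on the balance goes onto the round seat of the carrier tray, and the one in the carrier tray goes onto the seat of the stand. Swing the hold-down bar well up before you take the ring out from beneath it and bring it right down again over the new ring; the empty rubber mat is there to park a ring meanwhile. Keep every ring upright all the time, and leave each lying flat and centred on its new place.

Things in the scene. Friction and masses are not known exactly. Their poses are not given: they have to be found in the camera images.
- tested_mid (a point): The specimen that starts in the consolidation stand under the hold-down bar, to go onto the balance pan: solid steel-walled round ring specimen, 56 mm outside diameter, 28 mm high overall (the filling stands 1 mm above the ring's rim), about 0.3 kg; its top is a brass disc with small dark holes. This point is its centre, half-way up (14 mm above its underside); z is up.
- weighed_mid (a point): The specimen that starts on the balance pan, to go into the carrier tray: solid steel-walled round ring specimen, 56 mm outside diameter, 28 mm high overall (the filling stands 1 mm above the ring's rim), about 0.3 kg; its top is bare dark brown soil. This point is its centre, half-way up (14 mm above its underside); z is up.
- fresh_mid (a point): The specimen that starts in the carrier tray, to go into the consolidation stand: solid steel-walled round ring specimen, 56 mm outside diameter, 28 mm high overall (the filling stands 1 mm above the ring's rim), about 0.3 kg; its top is a plain pale porous stone. This point is its centre, half-way up (14 mm above its underside); z is up.
- press_seat (a point): Consolidation stand (fixed, white base 200 x 116 x 24 mm, open front and sides): centre of the top of its round steel seat (70 mm diameter, 34 mm above the bench). Frame: +x to the hinge at the back, y left, z up. Locating pins, 8 mm diameter, rise 10 mm above the seat at x 29, y -21 and 21 mm, 4 mm clear of a centred ring. Hinge cheeks at x 59 to 89, |y| 18 to 30 mm, 52 mm above the seat.
- hold_bar (a joint): Angle (rad) of the stand's hold-down bar: 0 = down and level, its 36 mm foot 1 mm above a ring on the seat; grows as the grip end swings up and back; 1.57 upright, 1.85 stop. The stiff hinge (0.16 N m) keeps it where it is left. Hinge axis: along the stand's y, 72 mm behind the seat centre (+x of press_seat) and 48 mm above the seat's top.
- bar_grip (a point): Centre of the black T-grip at the bar's free end: a round rod along the stand's y, 32 mm long, 20 mm diameter, 137 mm from the hinge axis; bar down: 65 mm in front of the seat centre, 82 mm above the bench. The bar is 18 mm wide, 14 mm thick: the ends of the grip can be pinched from above, astride the bar, and the grip turns between the fingers as the bar swings.
- pan (a point): Balance: cream and grey case 205 x 150 mm, its keypad towards the robot, fixed to the bench. This point is the centre of the top face of its round flat steel pan (114 mm diameter, 58 mm above the bench; the case below it is up to 45 mm high); z up.
- tray_seat (a point): Carrier tray: flat white tray 150 x 130 mm with an 11 mm rim, fixed to the bench. This point is the centre of the top face of its raised round grey seat (72 mm diameter, 16 mm above the bench); z up.
- mat_top (a point): The free spot: an empty black rubber mat, 110 x 110 mm and 6 mm thick, fixed to the bench. This point is the centre of its top face; z up.

How it is judged (in metres and radians):
On the way, in this order (a step that is already met when the one before it is completed fails the run):
1. the hold-down bar is swung up (over 0.7 rad) (value of joint hold_bar above 0.7 rad), for 0.1 s.
2. the tested ring is taken out of the stand (horizontal distance between tested_mid and press_seat above 0.06 m), for 0.1 s.
At the end, for the whole second after the job is handed in: All three rings lie flat, upright, at rest and released: fresh on the stand's seat within 12 mm of its centre with the bar down (under 0.08 rad), tested on the balance pan within 15 mm of its centre, weighed on the tray's seat within 12 mm of its centre (horizontal distance between fresh_mid and press_seat below 0.012 m and z of fresh_mid in the frame of press_seat between 0.01 and 0.018 m and angle between each of fresh_mid, tested_mid, weighed_mid's own z axis and vertical below 0.1 rad and linear speed of each of fresh, tested, weighed below 0.02 m/s and horizontal distance between tested_mid and pan below 0.015 m and z of tested_mid in the frame of pan between 0.01 and 0.018 m and horizontal distance between weighed_mid and tray_seat below 0.012 m and z of weighed_mid in the frame of tray_seat between 0.01 and 0.018 m and value of joint hold_bar below 0.08 rad and velocity of joint hold_bar below 0.05 rad/s); the robot touches nothing.
It fails at once if a ring specimen is tipped by more than 0.5 rad (angle between any of tested_mid, weighed_mid, fresh_mid's own z axis and vertical above 0.5 rad).
It also fails if it takes over 141 s, if anything falls off the work surface, if the arm or the gripper's body presses on something with over 40 N, if the wrist force passes 120 N, or if a joint passes its speed limit or range.

## Working session

There is one attempt and no reset: what is moved stays moved. The work goes in short steps, Python scripts to look and compute and a shell command to move; the robot and the scene stay as the last step left them, time stands still between calls to the robot, and variables do not carry over. Pictures are saved under pics/ and viewed, and the job is handed in when it is done.

```bash
ls; mkdir -p pics; python3 - <<'E'
from cell import arm
import cv2,numpy as np
s=arm.get_state()
for k,v in s.items(): print(k,np.round(v,3).tolist())
for n in ("scene","top"):
    c=arm.capture(n); cv2.imwrite(f"pics/{n}0.png",c["pixels"][:,:,::-1]); print(n,np.round(c["camera_matrix"],2).tolist(),np.round(c["T"],3).tolist(),[k for k in c])
    np.savez(f"{n}0.npz",**{k:c[k] for k in("pixels","camera_matrix","T")})
print(arm.nose_length, arm.get_state()['clock'])
E
```

```text
pics
clock 0.0
joint_positions [69.146, 30.778, -0.254, 88.171, 0.148, 61.151, -4.08]
qd [0.024, 0.04, -0.028, -0.04, 0.04, -0.069, -0.082]
tau [0.001, -58.342, 1.049, -25.91, 0.012, 0.01, -0.0]
ee_pos [190.52, -620.84, 255.412]
tcp_rot [[0.956, 0.293, -0.001], [0.293, -0.956, 0.002], [-0.0, -0.002, -1.0]]
force [0.157, 0.326, 0.692]
torque [-0.057, -0.003, 0.043]
gripper_width 1.001
scene [[429.49, 0.0, 274.69], [0.0, 429.49, 205.41], [0.0, 0.0, 1.0]] [[0.774, -0.403, 0.488, 972.462], [0.633, 0.481, -0.607, -524.71], [0.01, 0.779, 0.627, 636.236], [0.0, 0.0, 0.0, 1.0]] ['pixels', 'camera_matrix', 'T']
top [[477.7, 0.0, 280.34], [0.0, 477.7, 207.26], [0.0, 0.0, 1.0]] [[0.014, 0.988, -0.155, 378.134], [-1.0, 0.011, -0.021, -14.534], [-0.019, 0.155, 0.988, 1117.272], [0.0, 0.0, 0.0, 1.0]] ['pixels', 'camera_matrix', 'T']
25.0 0.1
```

View pics/scene0.png

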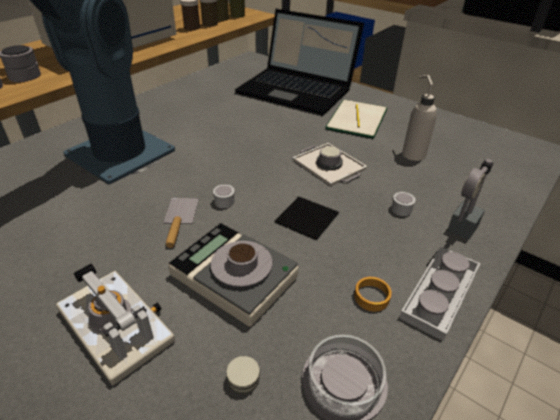

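View pics/top0.png

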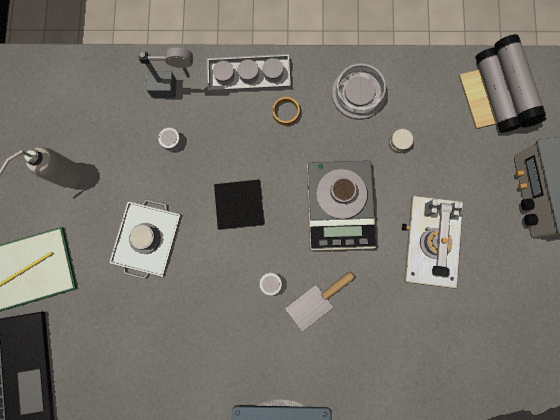

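```bash
python3 - <<'E'
import cv2,numpy as np
t=cv2.imread("pics/top0.png"); s=cv2.imread("pics/scene0.png")
def z(im,x0,y0,w,h,f): return cv2.resize(im[y0:y0+h,x0:x0+w],None,fx=f,fy=f,interpolation=cv2.INTER_NEAREST)
a=np.hstack([z(t,395,185,80,110,5),z(t,300,150,80,110,5)]);cv2.imwrite("pics/c1.png",a)
a=np.hstack([z(t,105,190,80,100,5),z(s,50,250,80,100,5)]);cv2.imwrite("pics/c2.png",a)
cv2.imwrite("pics/c3.png",z(s,50,250,130,130,4))
E
```

```text
(no output)
```

View pics/c1.png

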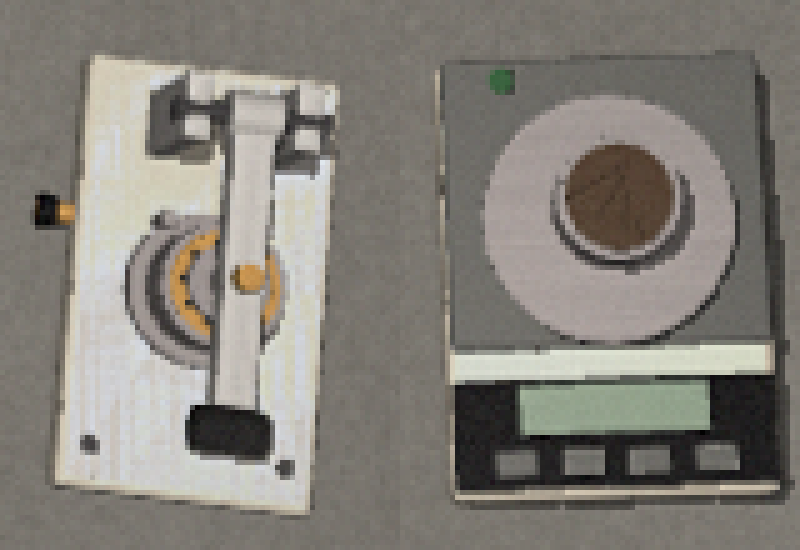

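View pics/c2.png

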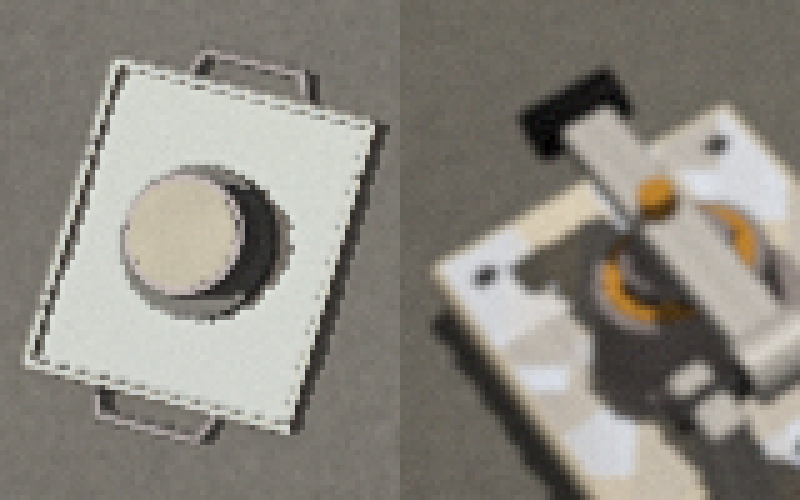

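View pics/c3.png

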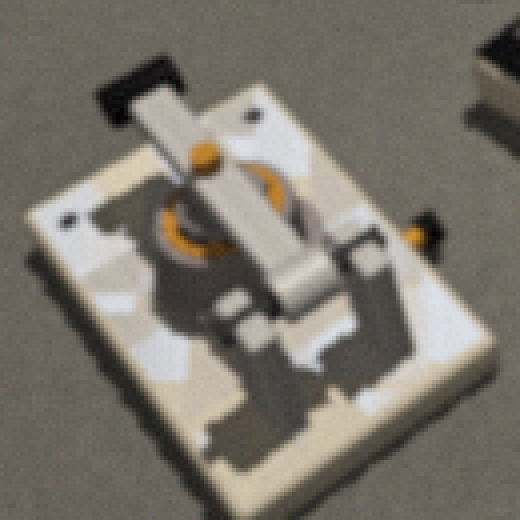

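```bash
cat > h.py <<'E'
import cv2,numpy as np
def load(n): 
    d=np.load(n+".npz"); return d["pixels"],d["camera_matrix"],d["T"]
def ray(uv,K,T,z):
    uv=np.atleast_2d(uv).astype(float)
    p=np.c_[(uv[:,0]-K[0,2])/K[0,0],-(uv[:,1]-K[1,2])/K[1,1],-np.ones(len(uv))]
    d=p@T[:3,:3].T; o=T[:3,3]
    return o+d*((z-o[2])/d[:,2])[:,None]
def proj(P,K,T):
    P=np.atleast_2d(P).astype(float); c=(P-T[:3,3])@T[:3,:3]
    return np.c_[K[0,0]*c[:,0]/-c[:,2]+K[0,2],K[1,1]*-c[:,1]/-c[:,2]+K[1,2]]
def circ(P):
    A=np.c_[2*P[:,:2],np.ones(len(P))]; s=np.linalg.lstsq(A,(P[:,:2]**2).sum(1),rcond=None)[0]
    return s[:2],np.sqrt(s[2]+s[0]**2+s[1]**2)
def blob(mask):
    cs,_=cv2.findContours(mask.astype(np.uint8),cv2.RETR_EXTERNAL,cv2.CHAIN_APPROX_NONE)
    return max(cs,key=cv2.contourArea)[:,0,:]
E
python3 - <<'E'
from h import *
px,K,T=load("top0"); hsv=cv2.cvtColor(px,cv2.COLOR_RGB2HSV).astype(int)
for n,(u,v) in dict(soil=(344,190),pan=(325,200),panbr=(355,205),stone=(141,238),tray=(125,255),trayseat=(150,249),shadow=(157,238),base=(415,260),seat=(423,245),brass=(431,240),bar=(444,255),grip=(441,271),mat=(240,205),bench=(200,150)).items(): print(n,px[v,u],hsv[v,u])
E
```

```text
soil [83 67 52] [15 95 83]
pan [171 161 158] [  7  19 171]
panbr [165 156 151] [ 11  22 165]
stone [199 191 169] [ 22  38 199]
tray [211 214 208] [ 45   7 214]
trayseat [78 77 72] [25 20 78]
shadow [54 57 53] [53 18 57]
base [208 208 210] [120   2 210]
seat [156 149 144] [ 13  20 156]
brass [45 42 37] [19 45 45]
bar [194 186 182] [ 10  16 194]
grip [40 38 35] [18 32 40]
mat [29 32 31] [80 24 32]
bench [120 119 110] [ 27  21 120]
```

```bash
cat > m0.py <<'E'
from h import *
px,K,T=load("top0"); F=4
def crop(x0,y0,w,h):
    c=cv2.resize(px[y0:y0+h,x0:x0+w],None,fx=F,fy=F,interpolation=cv2.INTER_CUBIC)
    return c.astype(int),cv2.cvtColor(c,cv2.COLOR_RGB2HSV).astype(int),lambda p:(np.asarray(p)+.5)/F-.5+[x0,y0]
def fit(name,mask,back,z):
    p=cv2.convexHull(blob(mask))[:,0,:]; w=ray(back(p),K,T,z); c,r=circ(w)
    res=abs(np.linalg.norm(w[:,:2]-c,axis=1)-r)
    g=res<2; c,r=circ(w[g]); print(name,c.round(1),"r",r.round(1),"n",g.sum(),len(g)); return c
c,h,b=crop(300,150,80,75)
fit("pan",(h[...,0]<22)&(h[...,1]>12)&(h[...,2]>130),b,58)
fit("soil",(h[...,1]>70)&(h[...,2]<120),b,86)
c,h,b=crop(105,190,80,100)
fit("stone",(h[...,1]>28)&(h[...,2]>150),b,44)
m=(h[...,2]<170); m[:, :60]=0; m[:100]=0;m[280:]=0;m[:,245:]=0
fit("trayseat?",m,b,16)
tq=(h[...,1]<20)&(h[...,2]>170)
q=cv2.boxPoints(cv2.minAreaRect(blob(tq))); w=ray(b(q),K,T,5); print("tray box",w[:,:2].round(1).tolist(),w.mean(0)[:2].round(1))
c,h,b=crop(205,170,70,70)
q=cv2.boxPoints(cv2.minAreaRect(blob(h[...,2]<60))); w=ray(b(q),K,T,6); print("mat",w[:,:2].round(1).tolist(),w.mean(0)[:2].round(1))
c,h,b=crop(395,185,80,110)
B=np.array([[90,55],[338,83],[310,512],[55,485]])/5-.5+[395,185]
w=ray(B,K,T,24)[:,:2]; print("base",w.round(1).tolist(),w.mean(0).round(1),[np.linalg.norm(w[i]-w[i-1]).round(1) for i in range(4)])
d=(w[0]+w[1]-w[2]-w[3]); print("x dir deg",np.degrees(np.arctan2(d[1],d[0])), np.degrees(np.arctan2(*(w[0]-w[3])[::-1])),np.degrees(np.arctan2(*(w[1]-w[2])[::-1])))
S=np.array([[125,285],[130,255],[145,232],[132,320],[150,345],[175,362],[205,369]])/5-.5+[395,185]
print("seat",circ(ray(S,K,T,34)))
m=(h[...,1]>90)&(h[...,2]>120)
for z in (61,62):
  mm=m.copy(); mm[:,:120]=0; 
  p=blob(mm); print("brass left",p.min(0)/F*5,p.max(0)/F*5)
m=(h[...,2]<75); m[:300]=0; m[380:]=0
r=cv2.minAreaRect(blob(m)); print("grip",r, ray(b(r[0]),K,T,90))
E
python3 m0.py
```

```text
pan [ 578.1 -128.3] r 56.7 n 50 50
soil [ 582.4 -130.3] r 23.0 n 32 32
stone [476.7 323.2] r 24.2 n 32 32
trayseat? [474.9 320.7] r 38.7 n 22 30
tray box [[417.9, 407.1], [568.7, 374.5], [534.1, 246.4], [385.0, 281.4]] [476.5 327.3]
mat [[607.1, 170.5], [620.3, 58.2], [510.8, 44.7], [497.8, 155.3]] [559.  107.2]
base [[580.5, -296.8], [568.5, -410.1], [373.1, -388.9], [383.5, -275.4]] [ 476.4 -342.8] [np.float64(198.1), np.float64(114.0), np.float64(196.5), np.float64(114.0)]
x dir deg -6.19344669493331 -6.190223412882958 -6.196695382030949
seat (array([ 472.14473041, -342.94155545]), np.float64(36.383017920814005))
brass left [170.   231.25] [218.75 333.75]
brass left [170.   231.25] [218.75 333.75]
grip ((182.50408935546875, 344.34539794921875), (68.11375427246094, 38.87334442138672), 7.853313446044922) [[ 406.82558545 -333.57581025   90.        ]]
```

```bash
python3 - <<'E'
from h import *
px,K,T=load("scene0"); F=8
z=lambda x0,y0,w,h,f:cv2.resize(px[y0:y0+h,x0:x0+w,::-1],None,fx=f,fy=f,interpolation=cv2.INTER_CUBIC)
cv2.imwrite("pics/s_tray.png",z(285,135,90,55,8))
cv2.imwrite("pics/s_bal.png",z(200,230,80,60,8))
# overlay predicted circles
im=px[:,:,::-1].copy(); im=cv2.resize(im,None,fx=4,fy=4,interpolation=cv2.INTER_CUBIC)
t=np.linspace(0,2*np.pi,60)
for (c,r,zz) in [((578.1,-128.3),57,58),((476,322),36,16),((472.1,-342.9),35,34),((476.7,323.2),28,43)]:
    P=np.c_[c[0]+r*np.cos(t),c[1]+r*np.sin(t),zz+0*t]; q=(proj(P,K,T)+.5)*4-.5
    cv2.polylines(im,[q.round().astype(int)],True,(0,0,255),1)
cv2.imwrite("pics/o1.png",np.vstack([im[540:760,1140:1500],im[1080:1420,200:560]][:1]))
cv2.imwrite("pics/o2.png",im[1000:1500,200:720]);cv2.imwrite("pics/o3.png",im[900:1200,760:1140])
tx,K,T=load("top0"); im=cv2.resize(tx[:,:,::-1],None,fx=4,fy=4,interpolation=cv2.INTER_CUBIC)
for (c,r,zz) in [((578.1,-128.3),57,58),((476,322),36,16),((472.1,-342.9),35,34),((476.7,323.2),28,43)]:
    P=np.c_[c[0]+r*np.cos(t),c[1]+r*np.sin(t),zz+0*t]; q=(proj(P,K,T)+.5)*4-.5
    cv2.polylines(im,[q.round().astype(int)],True,(0,0,255),1)
cv2.imwrite("pics/o4.png",np.hstack([im[800:1120,440:740],im[800:1120,1600:1900]]))
E
```

```text
(no output)
```

View pics/o1.png

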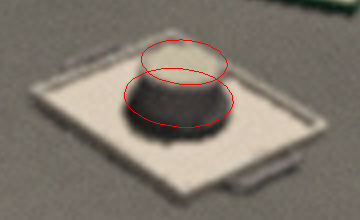

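View pics/o2.png

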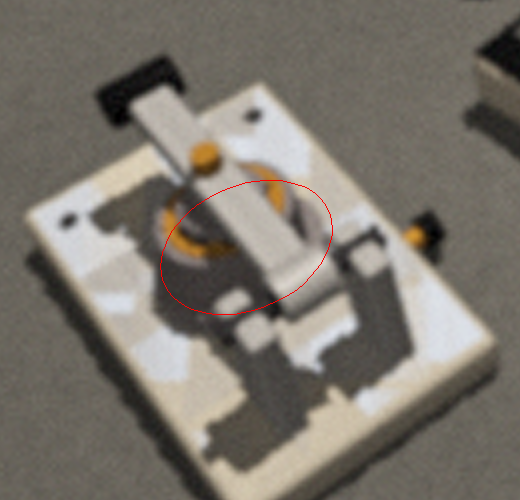

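View pics/o3.png

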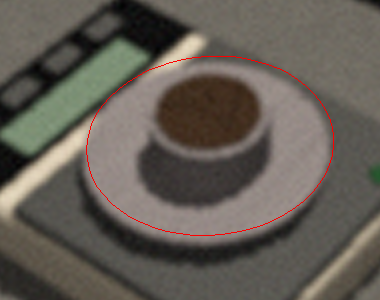

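View pics/o4.png

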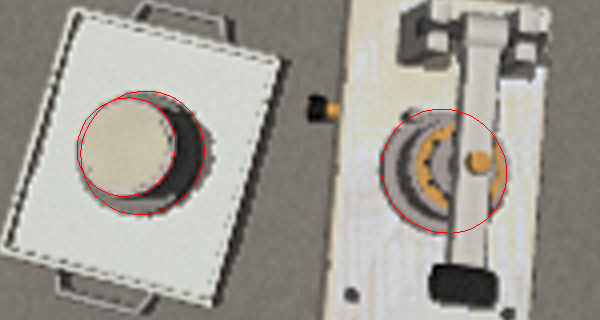

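```bash
cat >> m0.py <<'E'
print("----")
m=(h[...,1]>80)&(h[...,2]>90); m[:,:110]=0; m[:160]=0
ps=np.argwhere(m)[:,::-1]; p=cv2.convexHull(ps.astype(np.int32))[:,0]; w=ray(b(p),K,T,62)
cc,r=circ(w); print("brass",cc,r,(np.linalg.norm(w[:,:2]-cc,axis=1)-r).round(1))
# bar axis: brightness edge rows
v=h[...,2]
E
python3 m0.py | sed -n '/----/,$p'
python3 - <<'E'
from h import *
px,K,T=load("scene0"); F=4
hsv=cv2.cvtColor(cv2.resize(px,None,fx=F,fy=F,interpolation=cv2.INTER_CUBIC),cv2.COLOR_RGB2HSV).astype(int)
bk=lambda p:(np.asarray(p)+.5)/F-.5
def f(n,x0,y0,x1,y1,cond,z):
    m=np.zeros(hsv.shape[:2],bool); s=np.s_[y0*F:y1*F,x0*F:x1*F]; m[s]=cond(hsv[s])
    p=cv2.convexHull(np.argwhere(m)[:,::-1].astype(np.int32) if n=="brass" else blob(m))[:,0]; w=ray(bk(p),K,T,z); c,r=circ(w)
    print(n,c.round(1),r.round(1),np.abs(np.linalg.norm(w[:,:2]-c,axis=1)-r).max().round(1))
f("soil",220,235,270,280,lambda h:(h[...,1]>85)&(h[...,2]<130),86)
f("stone",310,140,350,175,lambda h:(h[...,1]>28)&(h[...,2]>120),44)
f("brass",85,285,124,318,lambda h:(h[...,1]>110)&(h[...,2]>90),62)
E
```

```text
----
brass [ 471.46844351 -343.23315422] 24.219567717257565 [-0.   0.   0.3  0.2  0.  -0.1 -0.5 -0.2 -0.1 -0.1  0.1  0.2  0.2  0.
  0.2  0.1 -0.  -0.3  0.  -0.  -0.  -0.3 -0.3  0.3  0.5 -0.  -0.1 -0.1]
soil [ 584.2 -134.6] 22.4 0.5
stone [493.  283.4] 72.5 13.2
brass [ 463.3 -344.3] 27.4 7.4
```

```bash
cat > go.py <<'E'
import sys,numpy as np
from cell import arm
def go(x,y,z,yaw=None):
    s=arm.get_state(); R=np.array(s["tcp_rot"]);p=np.array(s["ee_pos"])
    t=(R.T@(np.array([x,y,z])-p))/50; cy=np.degrees(np.arctan2(R[1,0],R[0,0]))
    o=f"travel {t.round(3).tolist()}"
    if yaw is not None: 
        d=(cy-yaw+180)%360-180; o+=f" turn {d/6:.2f}"
    print(o,"| pos",p.round(1).tolist(),"yaw",round(cy,2),"F",np.round(s["force"],1).tolist(),"w",round(s["gripper_width"],3),"t",s["clock"],"j7",round(s["joint_positions"][6],1))
if __name__=="__main__": go(*map(float,sys.argv[1:]))
E
python3 go.py 407 -335 190 -6.2
```

```text
travel [5.817, -4.194, 1.315] turn 3.88 | pos [190.5, -620.9, 255.5] yaw 17.07 F [0.6, -0.5, -0.3] w 0.997 t 0.1 j7 -4.1
```

```bash
python3 -m crank '[{"fingers":1,"travel":[0.58,-0.42,0],"turn":0.4},{"fingers":1,"travel":[1.16,-0.84,0.1],"turn":0.8},{"fingers":1,"travel":[1.75,-1.26,0.2],"turn":1.2},{"fingers":1,"travel":[2.33,-1.68,0.4],"turn":1.6},{"fingers":1,"travel":[2.9,-2.1,0.5],"turn":2},{"fingers":1,"travel":[3.5,-2.52,0.7],"turn":2.4},{"fingers":1,"travel":[4.1,-2.94,0.8],"turn":2.8},{"fingers":1,"travel":[4.7,-3.36,1.0],"turn":3.2},{"fingers":1,"travel":[5.3,-3.8,1.15],"turn":3.6},{"fingers":1,"travel":[5.82,-4.19,1.31],"turn":3.88}]'; python3 go.py 407 -335 150 -6.2
```

```text
clock: 1.1
ee_pos: [408.1, -333.2, 189.8]
tcp_rot: [[0.994, -0.109, -0.001], [-0.109, -0.994, 0.002], [-0.001, -0.002, -1.0]]
force: [0.1, -0.5, -0.7]
gripper_width: 1.002
travel [-0.018, 0.04, 0.796] turn -0.01 | pos [408.1, -333.2, 189.8] yaw -6.25 F [0.1, -0.5, -0.7] w 1.002 t 1.1 j7 -62.3
```

```bash
python3 -m crank '[{"fingers":1,"travel":[-0.02,0.04,0.4],"turn":0},{"fingers":0.8,"travel":[-0.02,0.04,0.8],"turn":0},{"fingers":0.6,"travel":[-0.02,0.04,0.8],"turn":0},{"fingers":0.6,"travel":[-0.02,0.04,0.8],"turn":0}]'; cat > snap.py <<'E'
import sys,cv2,numpy as np
from cell import arm
n,cam,x,y,w,h,f=sys.argv[1],sys.argv[2],*map(int,sys.argv[3:8])
c=arm.capture(cam); np.savez(n+".npz",**c)
cv2.imwrite(f"pics/{n}.png",cv2.resize(c["pixels"][y:y+h,x:x+w,::-1],None,fx=f,fy=f,interpolation=cv2.INTER_CUBIC))
E
python3 snap.py g1 scene 20 180 190 145 4;python3 snap.py g2 top 380 170 130 140 4; python3 go.py 407 -335 88 -6.2
```

```text
clock: 1.5
ee_pos: [406.6, -335.0, 149.8]
tcp_rot: [[0.994, -0.109, -0.002], [-0.109, -0.994, 0.003], [-0.002, -0.002, -1.0]]
force: [-0.0, -0.4, 0.4]
gripper_width: 0.599
travel [-0.007, -0.011, 1.254] turn -0.01 | pos [407.3, -335.6, 150.7] yaw -6.29 F [0.4, 0.1, 0.9] w 0.6 t 1.6 j7 -62.2
```

View pics/g1.png

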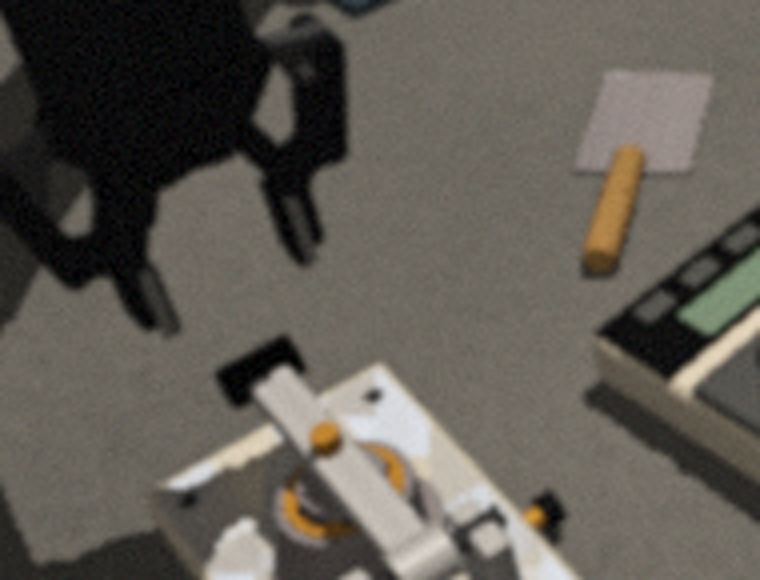

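View pics/g2.png

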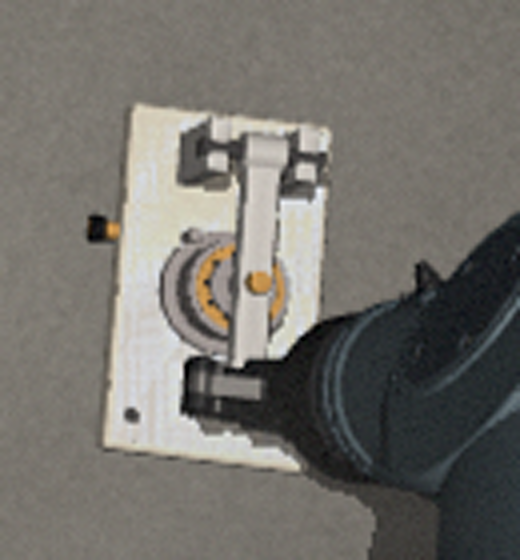

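```bash
python3 -m crank '[{"fingers":0.6,"travel":[0,0,0.4],"turn":0},{"fingers":0.6,"travel":[0,0,0.8],"turn":0},{"fingers":0.6,"travel":[0,0,1.25],"turn":0},{"fingers":0.6,"travel":[0,0,1.25],"turn":0},{"fingers":0.3,"travel":[0,0,1.25],"turn":0},{"fingers":0.1,"travel":[0,0,1.25],"turn":0},{"fingers":0.1,"travel":[0,0,1.25],"turn":0},{"fingers":0.1,"travel":[0,0,1.25],"turn":0}]' 25;  python3 go.py 407 -335 88 -6.2;python3 snap.py g3 scene 20 180 190 145 4
```

```text
clock: 2.4
ee_pos: [407.6, -337.5, 89.6]
tcp_rot: [[0.994, -0.111, 0.002], [-0.111, -0.994, -0.002], [0.002, 0.002, -1.0]]
force: [-2.2, -5.4, 2.2]
gripper_width: 0.373
travel [-0.017, -0.049, 0.033] turn -0.02 | pos [407.6, -337.5, 89.6] yaw -6.35 F [-2.2, -5.4, 2.2] w 0.373 t 2.4 j7 -62.4
```

View pics/g3.png

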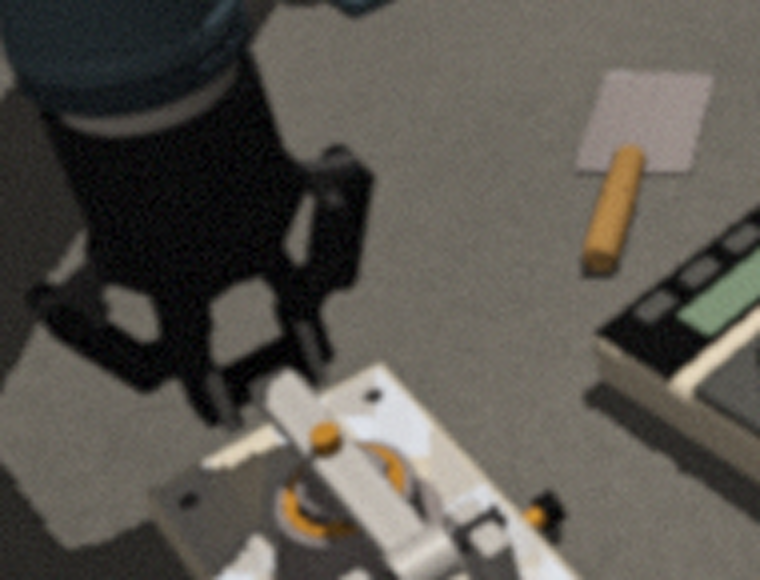

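```bash
python3 -m crank '[{"fingers":0.1,"travel":[0.01,0,-0.27],"turn":0},{"fingers":0.1,"travel":[0.06,0,-0.54],"turn":0},{"fingers":0.1,"travel":[0.12,0,-0.81],"turn":0},{"fingers":0.1,"travel":[0.22,0,-1.07],"turn":0},{"fingers":0.1,"travel":[0.34,0,-1.31],"turn":0},{"fingers":0.1,"travel":[0.48,0,-1.55],"turn":0},{"fingers":0.1,"travel":[0.64,0,-1.77],"turn":0},{"fingers":0.1,"travel":[0.83,0,-1.97],"turn":0},{"fingers":0.1,"travel":[1.04,0,-2.15],"turn":0},{"fingers":0.1,"travel":[1.26,0,-2.31],"turn":0}]';  python3 go.py 407 -335 88 -6.2;python3 snap.py g4 scene 20 150 190 145 4
```

```text
clock: 3.45
ee_pos: [469.5, -344.5, 206.0]
tcp_rot: [[0.994, -0.111, 0.0], [-0.111, -0.994, -0.002], [0.0, 0.002, -1.0]]
force: [-1.2, -3.5, -4.9]
gripper_width: 0.364
travel [-1.264, -0.054, 2.36] turn -0.03 | pos [469.5, -344.5, 206.0] yaw -6.38 F [-1.2, -3.5, -4.9] w 0.364 t 3.45 j7 -65.0
```

View pics/g4.png

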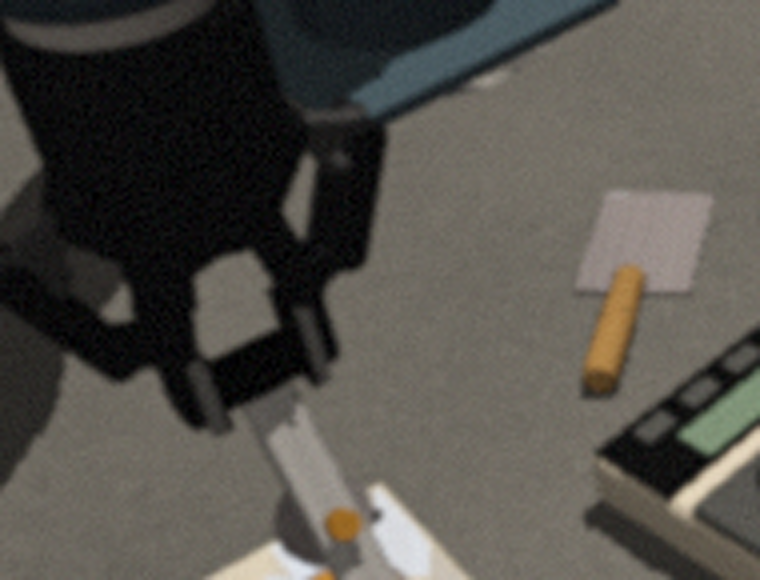

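```bash
python3 -m crank '[{"fingers":0.1,"travel":[0.16,0,-0.10],"turn":0},{"fingers":0.1,"travel":[0.34,0,-0.18],"turn":0},{"fingers":0.1,"travel":[0.53,0,-0.26],"turn":0},{"fingers":0.1,"travel":[0.72,0,-0.32],"turn":0},{"fingers":0.1,"travel":[0.92,0,-0.36],"turn":0},{"fingers":0.1,"travel":[1.13,0,-0.4],"turn":0},{"fingers":0.1,"travel":[1.33,0,-0.42],"turn":0},{"fingers":0.1,"travel":[1.54,0,-0.42],"turn":0},{"fingers":0.1,"travel":[1.76,0,-0.4],"turn":0},{"fingers":0.1,"travel":[1.76,0,-0.4],"turn":0}]';  python3 go.py 407 -335 88 -6.2;python3 snap.py g5 scene 20 150 190 145 4
```

```text
clock: 4.5
ee_pos: [561.9, -354.9, 228.2]
tcp_rot: [[0.994, -0.109, 0.007], [-0.109, -0.994, -0.005], [0.007, 0.004, -1.0]]
force: [-0.1, -4.0, 1.9]
gripper_width: 0.367
travel [-3.142, -0.068, 2.781] turn -0.01 | pos [561.9, -354.9, 228.2] yaw -6.26 F [-0.1, -4.0, 1.9] w 0.367 t 4.5 j7 -68.3
```

View pics/g5.png

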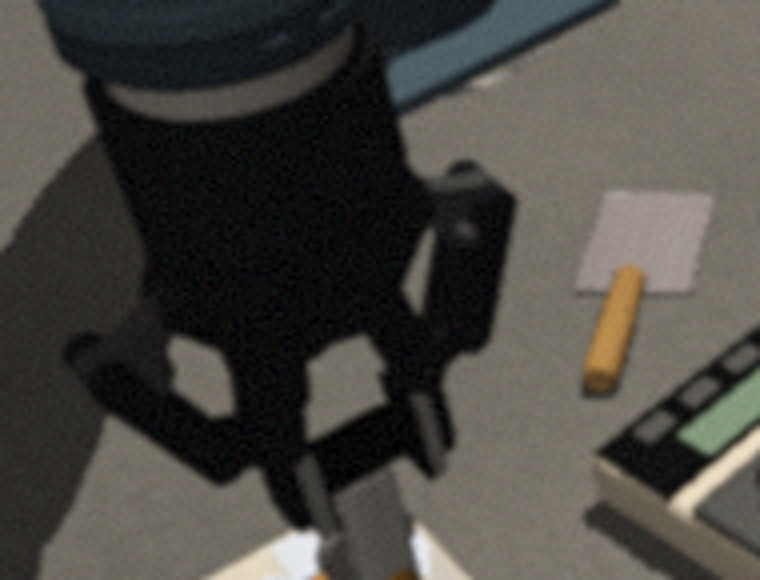

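```bash
python3 -m crank '[{"fingers":1,"travel":[0,0,0],"turn":0},{"fingers":1,"travel":[0,0,0],"turn":0},{"fingers":1,"travel":[0,0,-0.2],"turn":0},{"fingers":1,"travel":[0,0,-0.7],"turn":0},{"fingers":1,"travel":[0,0,-1.3],"turn":0},{"fingers":1,"travel":[-0.5,0,-1.5],"turn":0},{"fingers":1,"travel":[-1.1,0,-1.5],"turn":0},{"fingers":1,"travel":[-1.7,0,-1.5],"turn":0},{"fingers":1,"travel":[-1.8,0,-1.5],"turn":0}]';  python3 go.py 471.8 -344.5 62 -6.2;python3 snap.py g6 scene 20 130 190 145 4; python3 snap.py g7 top 380 170 130 140 4
```

```text
clock: 5.45
ee_pos: [468.3, -344.9, 303.6]
tcp_rot: [[0.994, -0.112, 0.006], [-0.112, -0.994, -0.004], [0.006, 0.004, -1.0]]
force: [-0.4, -0.3, 0.5]
gripper_width: 0.999
travel [0.04, -0.035, 4.832] turn -0.04 | pos [468.3, -344.9, 303.6] yaw -6.43 F [-0.4, -0.3, 0.5] w 0.999 t 5.45 j7 -64.7
```

View pics/g6.png

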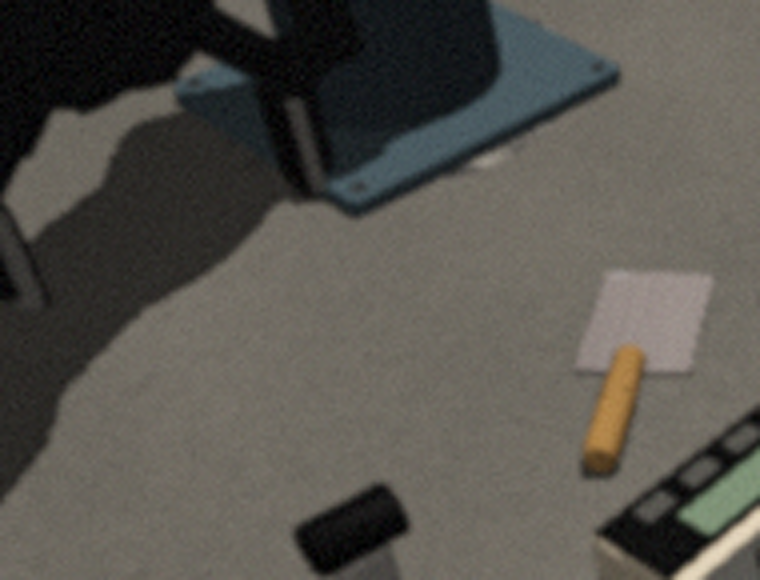

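View pics/g7.png

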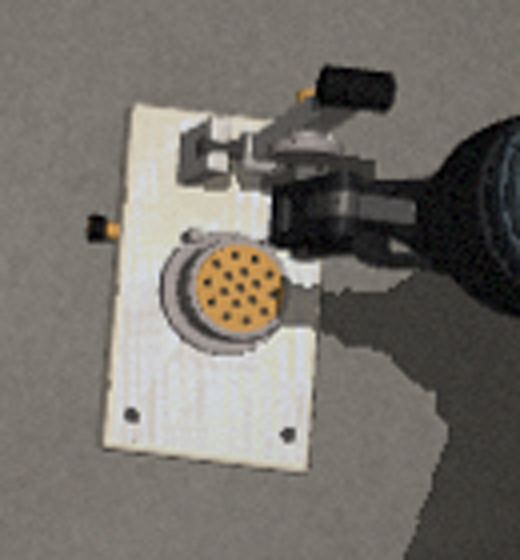

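```bash
python3 - <<'E'
from h import *
px,K,T=load("g7"); F=4; x0,y0=420,220
c=cv2.resize(px[y0:y0+45,x0:x0+35],None,fx=F,fy=F,interpolation=cv2.INTER_CUBIC); h=cv2.cvtColor(c,cv2.COLOR_RGB2HSV).astype(int)
m=(h[...,1]>80)&(h[...,2]>90); p=cv2.convexHull(blob(m))[:,0]; w=ray((p+.5)/F-.5+[x0,y0],K,T,62); cc,r=circ(w); print(cc,r)
S=np.array([[160,290],[165,265],[180,244],[163,315],[178,338],[200,352],[225,357],[250,351]])/4-.5+[380,170]
print(circ(ray(S,K,T,34)))
E
python3 go.py 471.8 -344.5 120 -6.2
```

```text
[ 471.34180969 -343.15075333] 24.218693634270622
(array([ 470.36809233, -341.45788678]), np.float64(35.393395281909754))
travel [-0.016, -0.017, 3.671] turn -0.02 | pos [471.1, -344.6, 303.6] yaw -6.32 F [0.5, -0.9, -0.3] w 1.0 t 5.55 j7 -64.7
```

```bash
python3 -m crank '[{"fingers":1,"travel":[0,-0.02,0.5],"turn":0},{"fingers":1,"travel":[0,-0.02,1.3],"turn":0},{"fingers":1,"travel":[0,-0.02,2.1],"turn":0},{"fingers":1,"travel":[0,-0.02,2.9],"turn":0},{"fingers":1,"travel":[0,-0.02,3.7],"turn":0},{"fingers":1,"travel":[0,-0.02,3.7],"turn":0}]';  python3 go.py 471.8 -344.5 62 -6.2;python3 snap.py g8 scene 40 230 150 130 4
```

```text
clock: 6.15
ee_pos: [470.9, -341.7, 113.6]
tcp_rot: [[0.994, -0.109, 0.0], [-0.109, -0.994, 0.001], [0.0, -0.001, -1.0]]
force: [-0.8, 0.0, 0.0]
gripper_width: 0.997
travel [0.024, 0.056, 1.032] turn -0.01 | pos [470.9, -341.7, 113.6] yaw -6.23 F [-0.8, 0.0, 0.0] w 0.997 t 6.15 j7 -65.2
```

View pics/g8.png

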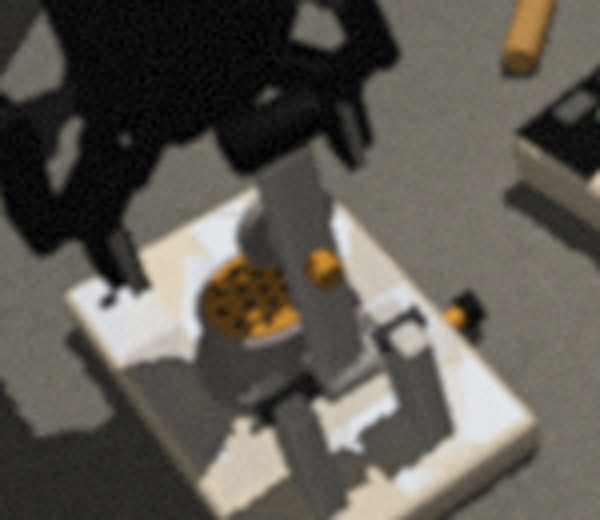

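```bash
python3 -m crank '[{"fingers":1,"travel":[0.01,0.05,0.35],"turn":0},{"fingers":1,"travel":[0.02,0.05,0.7],"turn":0},{"fingers":1,"travel":[0.02,0.05,1.0],"turn":0},{"fingers":1,"travel":[0.02,0.05,1.0],"turn":0},{"fingers":0.85,"travel":[0.02,0.05,1.0],"turn":0},{"fingers":0.75,"travel":[0.02,0.05,1.0],"turn":0},{"fingers":0.5,"travel":[0.02,0.05,1.0],"turn":0},{"fingers":0.5,"travel":[0.02,0.05,1.0],"turn":0},{"fingers":0.5,"travel":[0.02,0.05,1.0],"turn":0}]' 40;  python3 go.py 471.8 -344.5 62 -6.2
```

```text
clock: 7.1
ee_pos: [474.2, -346.1, 68.2]
tcp_rot: [[0.994, -0.109, 0.006], [-0.109, -0.994, -0.002], [0.006, 0.002, -1.0]]
force: [-1.0, 0.3, 6.8]
gripper_width: 0.636
travel [-0.051, -0.028, 0.124] turn -0.01 | pos [474.2, -346.1, 68.2] yaw -6.26 F [-1.0, 0.3, 6.8] w 0.636 t 7.1 j7 -65.2
```

```bash
python3 snap.py g9 scene 40 230 150 130 5; python3 go.py 471.8 -344.5 62 -6.2
```

```text
travel [-0.051, -0.028, 0.123] turn -0.01 | pos [474.1, -346.2, 68.2] yaw -6.26 F [-1.0, 1.4, 6.0] w 0.635 t 7.15 j7 -65.2
```

View pics/g9.png

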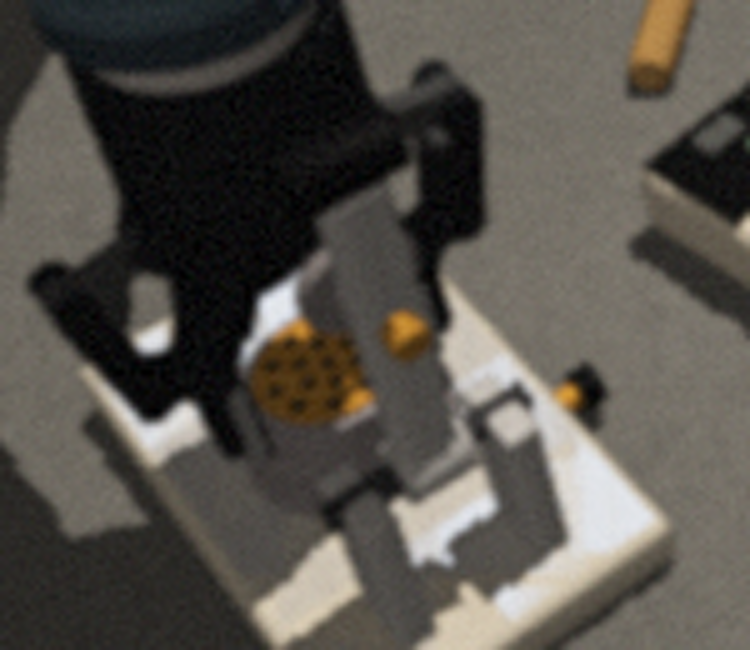

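```bash
python3 -m crank '[{"fingers":0.5,"travel":[-0.02,0,-0.1],"turn":0},{"fingers":0.5,"travel":[-0.04,0,-0.3],"turn":0},{"fingers":0.5,"travel":[-0.04,0,-0.6],"turn":0},{"fingers":0.5,"travel":[-0.04,0,-1.2],"turn":0},{"fingers":0.5,"travel":[-0.04,0,-1.8],"turn":0},{"fingers":0.5,"travel":[-0.04,0,-2.4],"turn":0},{"fingers":0.5,"travel":[-0.04,0,-3],"turn":0},{"fingers":0.5,"travel":[-0.04,0,-3],"turn":0}]';  python3 go.py 559 107 230 -6.2; python3 snap.py g10 scene 20 130 200 150 4
```

```text
clock: 7.95
ee_pos: [473.5, -347.2, 223.7]
tcp_rot: [[0.994, -0.109, 0.013], [-0.109, -0.994, -0.007], [0.014, 0.006, -1.0]]
force: [1.5, -0.2, -3.1]
gripper_width: 0.635
travel [0.708, -9.216, -0.169] turn -0.01 | pos [473.5, -347.2, 223.7] yaw -6.28 F [1.5, -0.2, -3.1] w 0.635 t 7.95 j7 -64.7
```

View pics/g10.png

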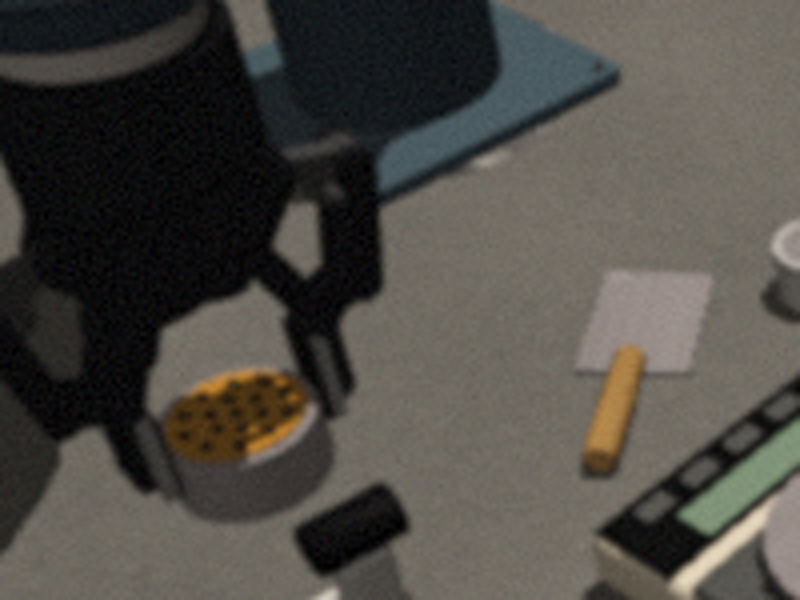

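```bash
python3 -m crank '[{"fingers":0.5,"travel":[0,-0.3,-0.1],"turn":0},{"fingers":0.5,"travel":[0,-0.8,-0.17],"turn":0},{"fingers":0.5,"travel":[0.05,-1.6,-0.17],"turn":0},{"fingers":0.5,"travel":[0.1,-2.5,-0.17],"turn":0},{"fingers":0.5,"travel":[0.2,-3.4,-0.17],"turn":0},{"fingers":0.5,"travel":[0.3,-4.4,-0.17],"turn":0},{"fingers":0.5,"travel":[0.4,-5.4,-0.17],"turn":0},{"fingers":0.5,"travel":[0.5,-6.4,-0.17],"turn":0},{"fingers":0.5,"travel":[0.6,-7.3,-0.17],"turn":0},{"fingers":0.5,"travel":[0.7,-8.1,-0.17],"turn":0}]';  python3 go.py 559 107 60 -6.2
```

```text
clock: 9.0
ee_pos: [549.8, 56.4, 227.4]
tcp_rot: [[0.994, -0.107, 0.008], [-0.107, -0.994, -0.005], [0.008, 0.004, -1.0]]
force: [1.1, -0.3, -3.2]
gripper_width: 0.636
travel [0.048, -1.037, 3.345] turn 0.01 | pos [549.8, 56.4, 227.4] yaw -6.12 F [1.1, -0.3, -3.2] w 0.636 t 9.0 j7 -110.7
```

```bash
python3 -m crank '[{"fingers":0.5,"travel":[0.05,-0.6,0.3],"turn":0},{"fingers":0.5,"travel":[0.05,-1.04,0.9],"turn":0},{"fingers":0.5,"travel":[0.05,-1.04,1.7],"turn":0},{"fingers":0.5,"travel":[0.05,-1.04,2.5],"turn":0},{"fingers":0.5,"travel":[0.05,-1.04,3.2],"turn":0},{"fingers":0.5,"travel":[0.05,-1.04,3.5],"turn":0},{"fingers":0.5,"travel":[0.05,-1.04,3.5],"turn":0},{"fingers":0.5,"travel":[0.05,-1.04,3.5],"turn":0}]';  python3 go.py 559 107 41 -6.2;python3 snap.py g11 scene 230 100 150 150 4
```

```text
clock: 9.8
ee_pos: [559.6, 107.7, 53.2]
tcp_rot: [[0.994, -0.106, 0.008], [-0.106, -0.994, -0.004], [0.009, 0.003, -1.0]]
force: [1.1, 0.5, -3.2]
gripper_width: 0.638
travel [-0.013, 0.014, 0.244] turn 0.02 | pos [559.6, 107.7, 53.2] yaw -6.11 F [1.1, 0.5, -3.2] w 0.638 t 9.8 j7 -118.9
```

View pics/g11.png

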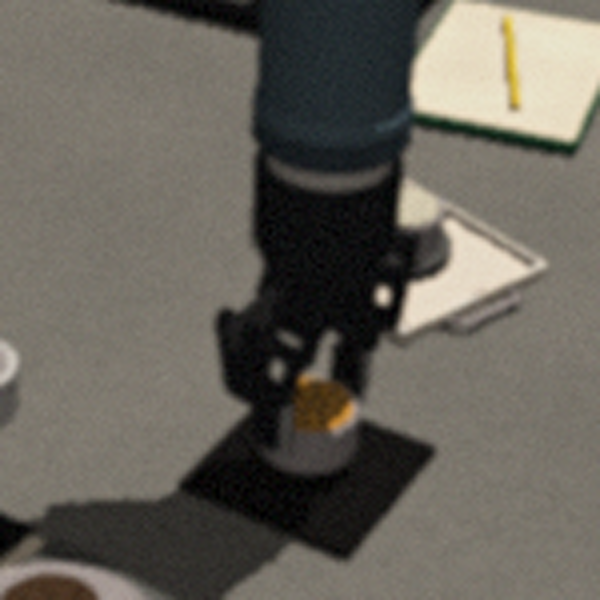

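Ring is held upright at the mat's centre, just above it. Lower in small steps until contact.

```bash
python3 -m crank '[{"fingers":0.5,"travel":[0,0,0.1],"turn":0},{"fingers":0.5,"travel":[0,0,0.2],"turn":0},{"fingers":0.5,"travel":[0,0,0.2],"turn":0},{"fingers":0.5,"travel":[0,0,0.2],"turn":0}]';  python3 go.py 559 107 41 -6.2; python3 -m crank '[{"fingers":0.5,"travel":[0,0,0.04],"turn":0},{"fingers":0.5,"travel":[0,0,0.06],"turn":0},{"fingers":0.5,"travel":[0,0,0.06],"turn":0}]'; python3 go.py 559 107 41 -6.2
```

```text
clock: 10.25
ee_pos: [560.4, 107.6, 44.0]
tcp_rot: [[0.994, -0.107, 0.01], [-0.107, -0.994, -0.004], [0.01, 0.003, -1.0]]
force: [0.2, 0.2, -3.9]
gripper_width: 0.636
travel [-0.026, 0.014, 0.06] turn 0.01 | pos [560.4, 107.6, 44.0] yaw -6.12 F [0.2, 0.2, -3.9] w 0.636 t 10.25 j7 -119.1
clock: 10.55
ee_pos: [560.3, 107.5, 40.8]
tcp_rot: [[0.994, -0.107, 0.01], [-0.107, -0.994, -0.004], [0.01, 0.003, -1.0]]
force: [-1.4, -0.9, -4.4]
gripper_width: 0.638
travel [-0.024, 0.013, -0.004] turn 0.01 | pos [560.3, 107.5, 40.8] yaw -6.12 F [-1.4, -0.9, -4.4] w 0.638 t 10.55 j7 -119.1
```

```bash
python3 -m crank '[{"fingers":0.5,"travel":[0,0,0.04],"turn":0},{"fingers":0.5,"travel":[0,0,0.04],"turn":0},{"fingers":0.5,"travel":[0,0,0.04],"turn":0}]';  python3 -m crank '[{"fingers":0.5,"travel":[0,0,0.04],"turn":0},{"fingers":0.5,"travel":[0,0,0.04],"turn":0},{"fingers":0.5,"travel":[0,0,0.04],"turn":0}]'; python3 go.py 559 107 41 -6.2
```

```text
clock: 10.85
ee_pos: [560.5, 107.5, 40.2]
tcp_rot: [[0.994, -0.107, 0.01], [-0.107, -0.994, -0.004], [0.01, 0.003, -1.0]]
force: [-5.0, -2.0, 12.3]
gripper_width: 0.633
clock: 11.15
ee_pos: [560.6, 107.6, 40.1]
tcp_rot: [[0.994, -0.107, 0.01], [-0.107, -0.994, -0.004], [0.01, 0.003, -1.0]]
force: [-6.5, -2.0, 19.8]
gripper_width: 0.637
travel [-0.03, 0.015, -0.018] turn 0.01 | pos [560.6, 107.6, 40.1] yaw -6.14 F [-6.5, -2.0, 19.8] w 0.637 t 11.15 j7 -119.2
```

```bash
python3 -m crank '[{"fingers":0.8,"travel":[0,0,0],"turn":0},{"fingers":1,"travel":[0,0,0],"turn":0},{"fingers":1,"travel":[0,0,0],"turn":0},{"fingers":1,"travel":[0,0,-0.4],"turn":0},{"fingers":1,"travel":[0,0,-1],"turn":0},{"fingers":1,"travel":[0,0,-1.8],"turn":0},{"fingers":1,"travel":[0,0,-2.2],"turn":0}]'; python3 go.py 476.7 322.5 130 30
```

```text
clock: 11.85
ee_pos: [560.9, 108.4, 152.9]
tcp_rot: [[0.994, -0.107, 0.013], [-0.107, -0.994, -0.003], [0.014, 0.002, -1.0]]
force: [-0.4, 0.9, -0.2]
gripper_width: 1.001
travel [-2.139, -4.078, 0.422] turn -6.03 | pos [560.9, 108.4, 152.9] yaw -6.15 F [-0.4, 0.9, -0.2] w 1.001 t 11.85 j7 -117.4
```

```bash
python3 -m crank '[{"fingers":1,"travel":[-0.2,-0.4,0],"turn":-0.8},{"fingers":1,"travel":[-0.6,-1.1,0],"turn":-2},{"fingers":1,"travel":[-1,-1.9,0],"turn":-3.2},{"fingers":1,"travel":[-1.4,-2.7,0],"turn":-4.4},{"fingers":1,"travel":[-1.8,-3.5,0.2],"turn":-5.4},{"fingers":1,"travel":[-2.14,-4.08,0.42],"turn":-6.03},{"fingers":1,"travel":[-2.14,-4.08,0.42],"turn":-6.03},{"fingers":1,"travel":[-2.14,-4.08,0.42],"turn":-6.03}]'; python3 go.py 476.7 322.5 52 30;python3 snap.py g12 scene 270 80 150 120 5;python3 snap.py g13 top 90 160 170 140 4
```

```text
clock: 12.65
ee_pos: [475.1, 323.6, 129.0]
tcp_rot: [[0.864, 0.504, 0.012], [0.504, -0.864, -0.004], [0.008, 0.009, -1.0]]
force: [0.2, 0.1, 0.6]
gripper_width: 0.997
travel [0.005, 0.021, 1.54] turn 0.04 | pos [475.1, 323.6, 129.0] yaw 30.24 F [0.2, 0.1, 0.6] w 0.997 t 12.65 j7 -111.5
```

View pics/g12.png

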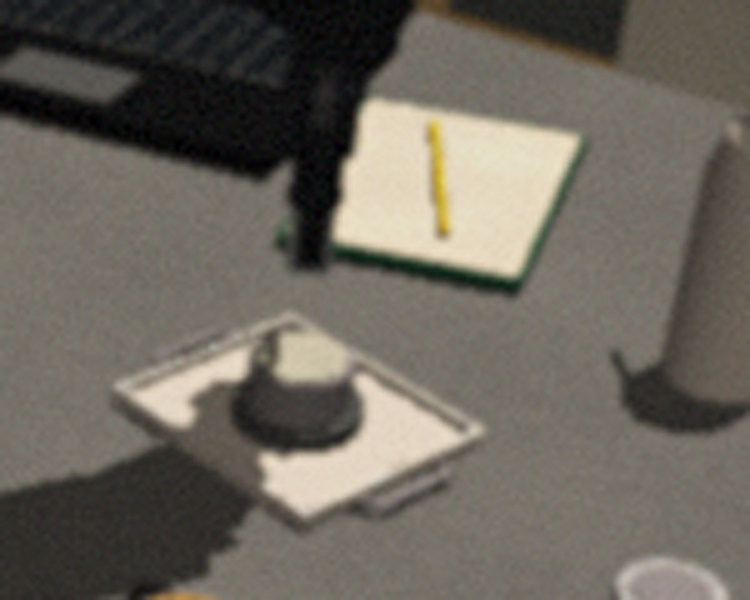

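View pics/g13.png

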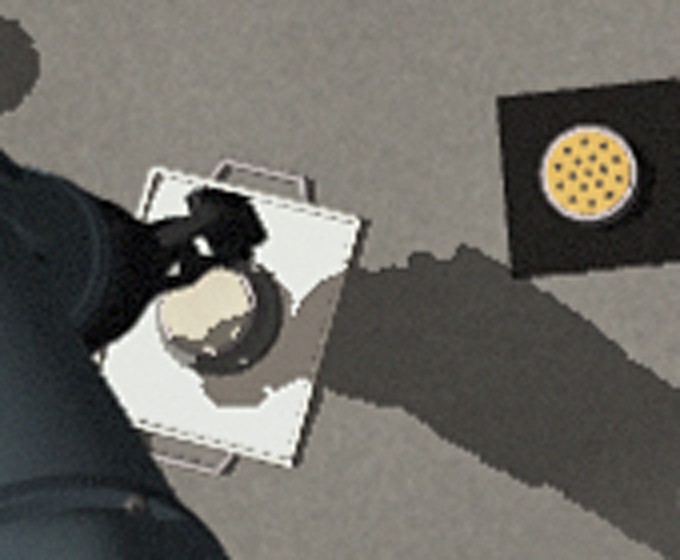

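```bash
cat > br.py <<'E'
from h import *
import sys
def brass(n,x0,y0,w,h,z,F=4):
    px,K,T=load(n)
    c=cv2.resize(px[y0:y0+h,x0:x0+w],None,fx=F,fy=F,interpolation=cv2.INTER_CUBIC); hh=cv2.cvtColor(c,cv2.COLOR_RGB2HSV).astype(int)
    p=cv2.convexHull(blob((hh[...,1]>80)&(hh[...,2]>90)))[:,0]; return circ(ray((p+.5)/F-.5+[x0,y0],K,T,z))
if __name__=="__main__": print(brass(sys.argv[1],*map(int,sys.argv[2:7])))
E
python3 br.py g13 222 187 33 32 34
```

```text
(array([557.66052785, 109.22847299]), np.float64(24.03193229907089))
```

```bash
python3 go.py 477 321.3 52 30; python3 -m crank '[{"fingers":1,"travel":[0,0.06,0.5],"turn":0},{"fingers":1,"travel":[0,0.06,1.1],"turn":0},{"fingers":1,"travel":[0,0.06,1.5],"turn":0},{"fingers":1,"travel":[0,0.06,1.5],"turn":0},{"fingers":1,"travel":[0,0.06,1.5],"turn":0}]'; python3 go.py 477 321.3 52 30;
```

```text
travel [-0.016, -0.01, 1.553] turn -0.00 | pos [476.9, 321.6, 129.7] yaw 29.98 F [0.5, -0.4, -0.4] w 1.0 t 12.75 j7 -111.5
clock: 13.25
ee_pos: [480.0, 317.9, 55.1]
tcp_rot: [[0.867, 0.499, 0.013], [0.499, -0.867, -0.005], [0.009, 0.011, -1.0]]
force: [-0.1, 0.0, 1.0]
gripper_width: 1.001
travel [-0.019, -0.09, 0.06] turn -0.02 | pos [480.0, 317.9, 55.1] yaw 29.91 F [-0.1, 0.0, 1.0] w 1.001 t 13.25 j7 -113.6
```

```bash
python3 -m crank '[{"fingers":1,"travel":[-0.02,-0.09,0.04],"turn":0},{"fingers":1,"travel":[-0.02,-0.09,0.04],"turn":0},{"fingers":0.85,"travel":[-0.02,-0.09,0.04],"turn":0},{"fingers":0.75,"travel":[-0.02,-0.09,0.04],"turn":0},{"fingers":0.5,"travel":[-0.02,-0.09,0.04],"turn":0},{"fingers":0.5,"travel":[-0.02,-0.09,0.04],"turn":0},{"fingers":0.5,"travel":[-0.02,-0.09,0.04],"turn":0}]' 40; python3 go.py 477 321.3 52 30;
```

```text
clock: 13.95
ee_pos: [477.2, 321.3, 53.7]
tcp_rot: [[0.867, 0.498, 0.014], [0.498, -0.867, -0.005], [0.01, 0.011, -1.0]]
force: [-0.5, -1.8, 5.1]
gripper_width: 0.639
travel [-0.004, -0.003, 0.034] turn -0.02 | pos [477.2, 321.3, 53.7] yaw 29.89 F [-0.5, -1.8, 5.1] w 0.639 t 13.95 j7 -114.2
```

```bash
python3 -m crank '[{"fingers":0.5,"travel":[0,0,-0.1],"turn":0},{"fingers":0.5,"travel":[0,0,-0.4],"turn":0},{"fingers":0.5,"travel":[0,0,-0.9],"turn":0},{"fingers":0.5,"travel":[0,0,-1.6],"turn":0},{"fingers":0.5,"travel":[0,0,-2.3],"turn":0},{"fingers":0.5,"travel":[0,0,-3],"turn":0},{"fingers":0.5,"travel":[0,0,-3.5],"turn":0},{"fingers":0.5,"travel":[0,0,-3.5],"turn":0}]'; python3 go.py 475 0 230 12;python3 snap.py g14 scene 250 20 150 150 4;python3 snap.py g15 top 90 160 170 140 4
```

```text
clock: 14.75
ee_pos: [476.4, 323.7, 233.3]
tcp_rot: [[0.867, 0.498, 0.02], [0.498, -0.867, -0.0], [0.017, 0.01, -1.0]]
force: [0.3, 0.1, -1.9]
gripper_width: 0.631
travel [-3.251, 5.598, 0.068] turn 2.98 | pos [476.4, 323.7, 233.3] yaw 29.9 F [0.3, 0.1, -1.9] w 0.631 t 14.75 j7 -108.7
```

View pics/g15.png

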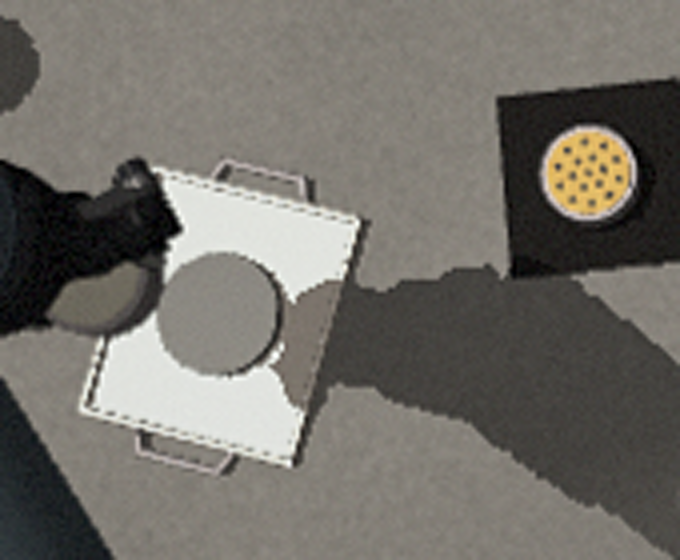

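View pics/g14.png

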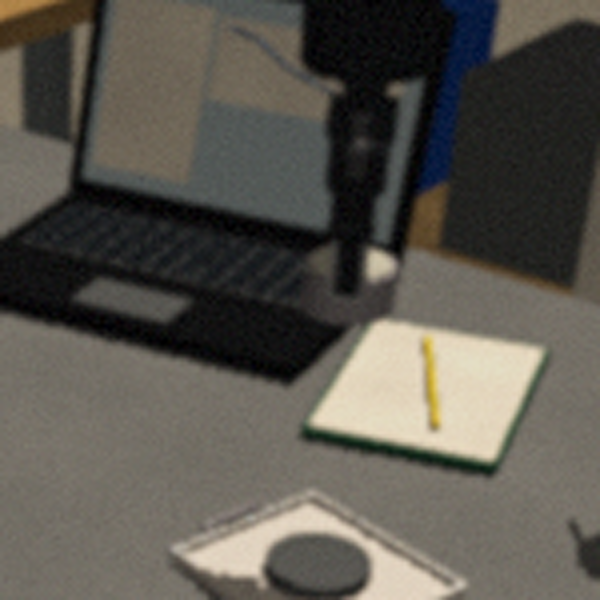

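```bash
python3 - <<'E'
from h import *
px,K,T=load("g15");F=4;x0,y0,w,h=127,218,36,40
c=cv2.resize(px[y0:y0+h,x0:x0+w],None,fx=F,fy=F,interpolation=cv2.INTER_CUBIC); v=c.max(2)
m=v<165; p=cv2.convexHull(blob(m))[:,0]; W=ray((p+.5)/F-.5+[x0,y0],K,T,16)
g=np.ones(len(W),bool)
for _ in range(6):
    cc,r=circ(W[g]); res=np.abs(np.linalg.norm(W[:,:2]-cc,axis=1)-r); g=res<1.5
print(cc,r,g.sum(),len(g))
S=np.array([[157,312],[163,340],[185,365],[215,375],[245,368],[175,270],[200,255],[220,251]])/4-.5+[90,160]
print(circ(ray(S,K,T,16)))
E
python3 -m crank '[{"fingers":0.5,"travel":[-0.16,0.28,0],"turn":0.1},{"fingers":0.5,"travel":[-0.5,0.85,0.07],"turn":0.4},{"fingers":0.5,"travel":[-0.95,1.65,0.07],"turn":0.9},{"fingers":0.5,"travel":[-1.45,2.5,0.07],"turn":1.4},{"fingers":0.5,"travel":[-1.95,3.35,0.07],"turn":1.9},{"fingers":0.5,"travel":[-2.4,4.15,0.07],"turn":2.4},{"fingers":0.5,"travel":[-2.85,4.95,0.07],"turn":2.9},{"fingers":0.5,"travel":[-3.3,5.75,0.07],"turn":3.4},{"fingers":0.5,"travel":[-3.75,6.5,0.07],"turn":3.9},{"fingers":0.5,"travel":[-4.1,7.1,0.07],"turn":4.2}]';python3 go.py 470.5 -345.5 230 -6.2
```

```text
[0. 0.] 0.0 0 15
(array([476.16607281, 324.02119716]), np.float64(36.10595878801434))
clock: 15.85
ee_pos: [471.3, -92.0, 226.0]
tcp_rot: [[0.997, 0.076, 0.011], [0.076, -0.997, -0.006], [0.011, 0.006, -1.0]]
force: [0.4, 0.7, -3.0]
gripper_width: 0.634
travel [-0.402, 5.055, -0.051] turn 1.76 | pos [471.3, -92.0, 226.0] yaw 4.37 F [0.4, 0.7, -3.0] w 0.634 t 15.85 j7 -82.9
```

```bash
python3 -m crank '[{"fingers":0.5,"travel":[-0.05,0.5,0],"turn":0.2},{"fingers":0.5,"travel":[-0.1,1.2,-0.05],"turn":0.5},{"fingers":0.5,"travel":[-0.15,2,-0.05],"turn":0.8},{"fingers":0.5,"travel":[-0.22,2.8,-0.05],"turn":1.1},{"fingers":0.5,"travel":[-0.28,3.6,-0.05],"turn":1.4},{"fingers":0.5,"travel":[-0.34,4.3,-0.05],"turn":1.6},{"fingers":0.5,"travel":[-0.4,4.8,-0.05],"turn":1.76},{"fingers":0.5,"travel":[-0.4,5.05,-0.05],"turn":1.76},{"fingers":0.5,"travel":[-0.4,5.05,-0.05],"turn":1.76},{"fingers":0.5,"travel":[-0.4,5.05,-0.05],"turn":1.76}]';python3 go.py 470.5 -345.5 100 -6.2
```

```text
clock: 16.85
ee_pos: [470.3, -343.5, 229.1]
tcp_rot: [[0.994, -0.106, 0.01], [-0.106, -0.994, -0.004], [0.01, 0.003, -1.0]]
force: [0.4, 0.6, -3.2]
gripper_width: 0.635
travel [-0.018, 0.032, 2.581] turn 0.01 | pos [470.3, -343.5, 229.1] yaw -6.11 F [0.4, 0.6, -3.2] w 0.635 t 16.85 j7 -63.9
```

```bash
python3 -m crank '[{"fingers":0.5,"travel":[0,0.03,0.4],"turn":0},{"fingers":0.5,"travel":[-0.02,0.03,1],"turn":0},{"fingers":0.5,"travel":[-0.02,0.03,1.7],"turn":0},{"fingers":0.5,"travel":[-0.02,0.03,2.3],"turn":0},{"fingers":0.5,"travel":[-0.02,0.03,2.6],"turn":0},{"fingers":0.5,"travel":[-0.02,0.03,2.6],"turn":0},{"fingers":0.5,"travel":[-0.02,0.03,2.6],"turn":0}]';python3 go.py 470.5 -345.5 80 -6.2;python3 snap.py g16 scene 40 220 150 130 5;python3 snap.py g17 top 380 170 130 140 4
```

```text
clock: 17.55
ee_pos: [471.3, -345.0, 100.0]
tcp_rot: [[0.994, -0.105, 0.011], [-0.105, -0.994, -0.004], [0.011, 0.003, -1.0]]
force: [0.6, -0.4, -2.4]
gripper_width: 0.634
travel [-0.019, 0.011, 0.4] turn 0.02 | pos [471.3, -345.0, 100.0] yaw -6.05 F [0.6, -0.4, -2.4] w 0.634 t 17.55 j7 -63.7
```

View pics/g16.png

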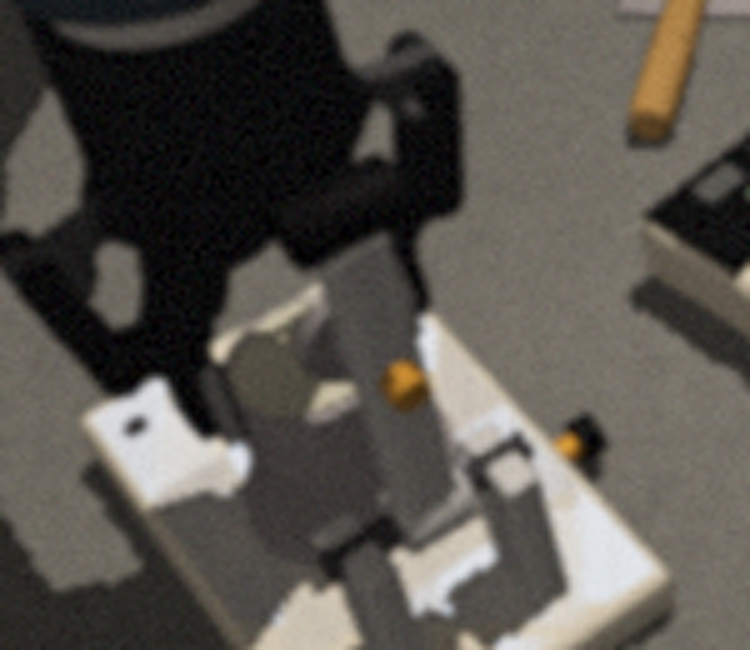

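View pics/g17.png

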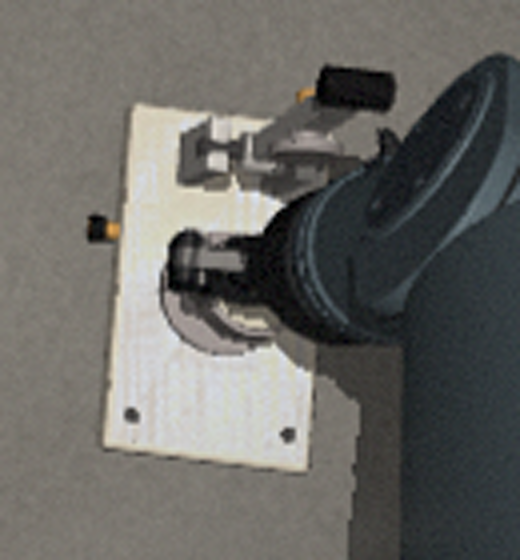

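```bash
python3 -m crank '[{"fingers":0.5,"travel":[-0.02,0.01,0.2],"turn":0},{"fingers":0.5,"travel":[-0.02,0.01,0.4],"turn":0},{"fingers":0.5,"travel":[-0.02,0.01,0.5],"turn":0},{"fingers":0.5,"travel":[-0.02,0.01,0.5],"turn":0},{"fingers":0.5,"travel":[-0.02,0.01,0.5],"turn":0}]';python3 go.py 470.5 -345.5 71.7 -6.2
```

```text
clock: 18.15
ee_pos: [470.8, -346.3, 75.6]
tcp_rot: [[0.994, -0.106, 0.012], [-0.106, -0.994, -0.005], [0.012, 0.004, -1.0]]
force: [0.7, -0.4, -3.8]
gripper_width: 0.631
travel [-0.009, -0.016, 0.077] turn 0.02 | pos [470.8, -346.3, 75.6] yaw -6.09 F [0.7, -0.4, -3.8] w 0.631 t 18.15 j7 -63.6
```

```bash
python3 -m crank '[{"fingers":0.5,"travel":[-0.01,-0.01,0.04],"turn":0},{"fingers":0.5,"travel":[-0.01,-0.01,0.07],"turn":0},{"fingers":0.5,"travel":[-0.01,-0.01,0.07],"turn":0}]';python3 -m crank '[{"fingers":0.5,"travel":[0,0,0.03],"turn":0},{"fingers":0.5,"travel":[0,0,0.04],"turn":0},{"fingers":0.5,"travel":[0,0,0.04],"turn":0}]'; python3 go.py 470.5 -345.5 71.7 -6.2
```

```text
clock: 18.45
ee_pos: [470.5, -345.8, 72.1]
tcp_rot: [[0.994, -0.106, 0.012], [-0.106, -0.994, -0.005], [0.012, 0.004, -1.0]]
force: [-0.0, -0.1, -3.5]
gripper_width: 0.633
clock: 18.75
ee_pos: [470.6, -345.8, 71.8]
tcp_rot: [[0.994, -0.106, 0.012], [-0.106, -0.994, -0.005], [0.013, 0.004, -1.0]]
force: [-4.2, 3.9, 14.0]
gripper_width: 0.635
travel [-0.003, -0.005, 0.001] turn 0.02 | pos [470.6, -345.8, 71.8] yaw -6.09 F [-4.2, 3.9, 14.0] w 0.635 t 18.75 j7 -63.7
```

```bash
python3 -m crank '[{"fingers":0.8,"travel":[0,0,0],"turn":0},{"fingers":1,"travel":[0,0,0],"turn":0},{"fingers":1,"travel":[0,0,0],"turn":0},{"fingers":1,"travel":[0,0,-0.4],"turn":0},{"fingers":1,"travel":[0,0,-1],"turn":0},{"fingers":1,"travel":[0,0,-1.9],"turn":0},{"fingers":1,"travel":[0,0,-2.8],"turn":0},{"fingers":1,"travel":[0,0,-3.7],"turn":0},{"fingers":1,"travel":[0,0,-4.5],"turn":0},{"fingers":1,"travel":[0,0,-4.7],"turn":0}]';python3 go.py 562 -356 310 -6.2; python3 snap.py g18 top 380 170 130 140 4; python3 snap.py g19 scene 40 220 150 130 5
```

```text
clock: 19.75
ee_pos: [469.6, -346.0, 311.8]
tcp_rot: [[0.994, -0.107, 0.019], [-0.106, -0.994, -0.009], [0.02, 0.007, -1.0]]
force: [0.1, -0.2, 0.5]
gripper_width: 1.0
travel [1.857, 0.001, 0.074] turn 0.02 | pos [469.6, -346.0, 311.8] yaw -6.11 F [0.1, -0.2, 0.5] w 1.0 t 19.75 j7 -63.6
```

View pics/g18.png

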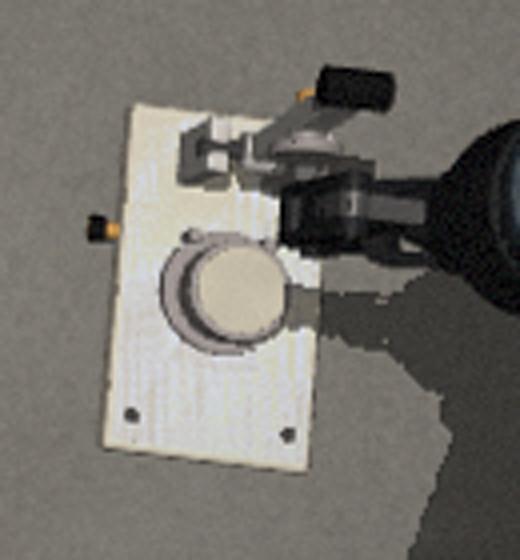

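View pics/g19.png

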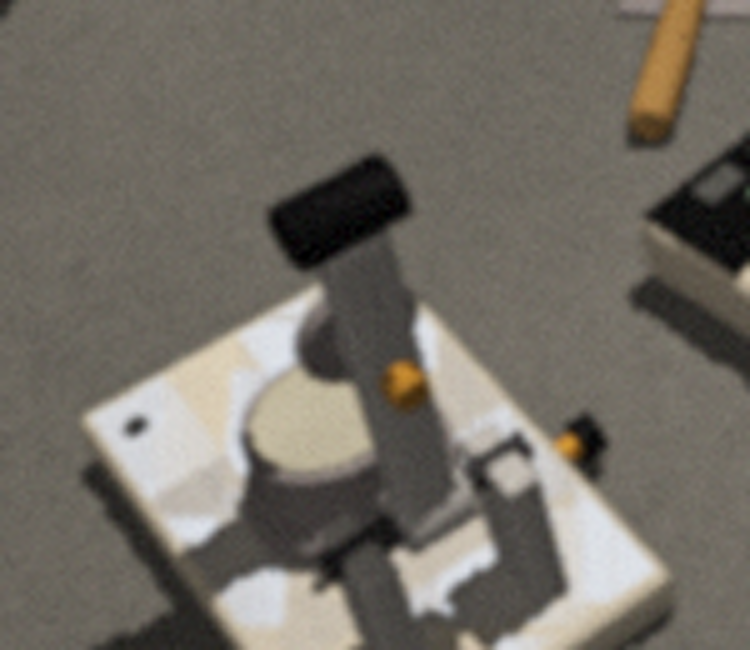

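```bash
python3 -m crank '[{"fingers":0.7,"travel":[0.4,0,0],"turn":0},{"fingers":0.6,"travel":[1,0,0],"turn":0},{"fingers":0.6,"travel":[1.6,0,0],"turn":0},{"fingers":0.6,"travel":[1.86,-0.02,0],"turn":0},{"fingers":0.6,"travel":[1.86,-0.02,0.3],"turn":0},{"fingers":0.6,"travel":[1.86,-0.02,0.3],"turn":0}]';python3 go.py 562 -355.5 228.2 -6.2; python3 snap.py g20 scene 40 150 150 130 5
```

```text
clock: 20.45
ee_pos: [559.0, -353.2, 290.1]
tcp_rot: [[0.994, -0.106, 0.008], [-0.106, -0.994, -0.004], [0.009, 0.003, -1.0]]
force: [-0.2, 0.3, -0.8]
gripper_width: 0.601
travel [0.053, 0.035, 1.239] turn 0.02 | pos [559.0, -353.2, 290.1] yaw -6.1 F [-0.2, 0.3, -0.8] w 0.601 t 20.45 j7 -67.3
```

View pics/g20.png

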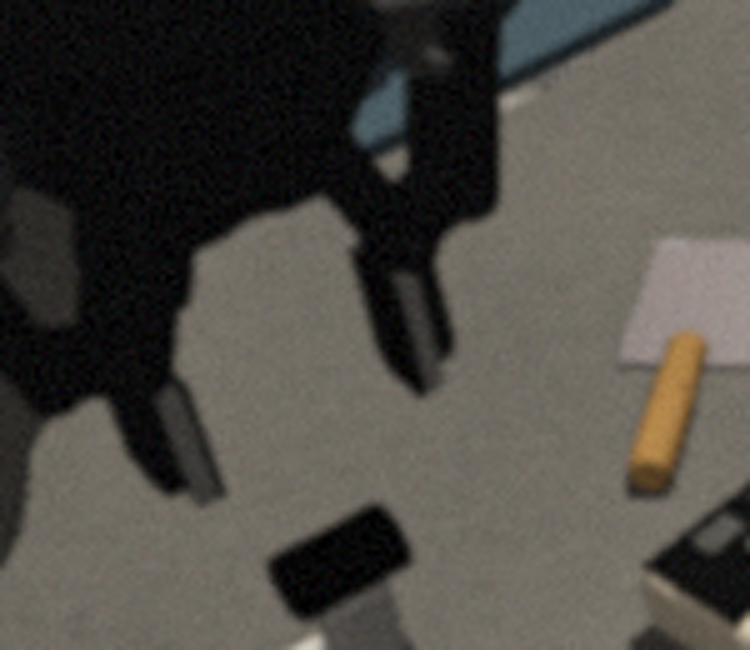

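```bash
python3 -m crank '[{"fingers":0.6,"travel":[0.05,0.04,0.3],"turn":0},{"fingers":0.6,"travel":[0.05,0.04,0.8],"turn":0},{"fingers":0.6,"travel":[0.05,0.04,1.24],"turn":0},{"fingers":0.6,"travel":[0.05,0.04,1.24],"turn":0},{"fingers":0.4,"travel":[0.05,0.04,1.24],"turn":0},{"fingers":0.1,"travel":[0.05,0.04,1.24],"turn":0},{"fingers":0.1,"travel":[0.05,0.04,1.24],"turn":0},{"fingers":0.1,"travel":[0.05,0.04,1.24],"turn":0}]' 25;python3 go.py 562 -355.5 228.2 -6.2; python3 snap.py g21 scene 40 180 150 130 5
```

```text
clock: 21.3
ee_pos: [562.3, -355.2, 230.3]
tcp_rot: [[0.994, -0.106, 0.01], [-0.106, -0.994, -0.003], [0.011, 0.002, -1.0]]
force: [-0.1, 5.1, -0.8]
gripper_width: 0.369
travel [-0.005, 0.006, 0.041] turn 0.02 | pos [562.3, -355.2, 230.3] yaw -6.1 F [-0.1, 5.1, -0.8] w 0.369 t 21.3 j7 -67.3
```

View pics/g21.png

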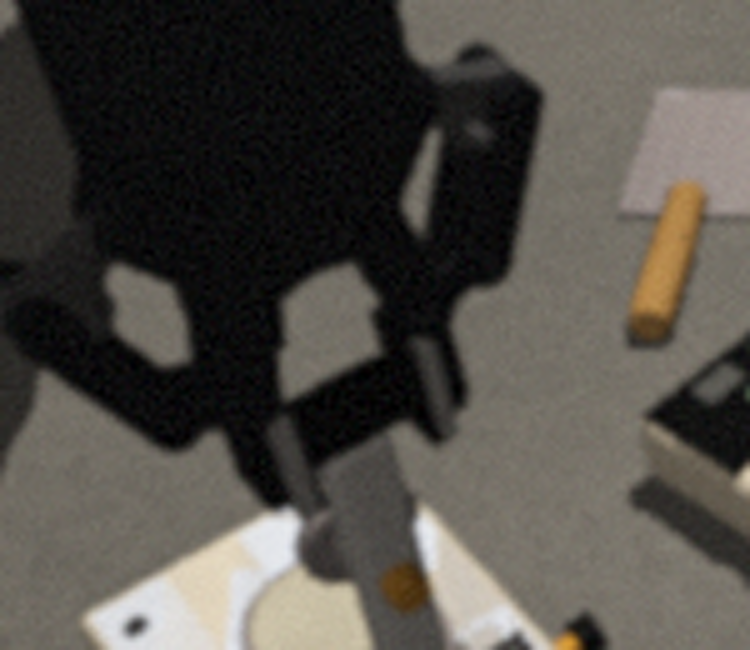

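```bash
python3 -m crank '[{"fingers":0.1,"travel":[-0.2,0,-0.01],"turn":0},{"fingers":0.1,"travel":[-0.41,0,-0.02],"turn":0},{"fingers":0.1,"travel":[-0.82,0,0.02],"turn":0},{"fingers":0.1,"travel":[-1.22,0,0.12],"turn":0},{"fingers":0.1,"travel":[-1.6,0,0.28],"turn":0},{"fingers":0.1,"travel":[-1.95,0,0.49],"turn":0},{"fingers":0.1,"travel":[-2.26,0,0.75],"turn":0},{"fingers":0.1,"travel":[-2.53,0,1.06],"turn":0},{"fingers":0.1,"travel":[-2.76,0,1.4],"turn":0},{"fingers":0.1,"travel":[-2.76,0,1.4],"turn":0}]';python3 go.py 407.6 -337.5 89.6 -6.2; python3 snap.py g22 scene 40 180 150 130 5
```

```text
clock: 22.35
ee_pos: [423.1, -339.5, 157.8]
tcp_rot: [[0.994, -0.107, 0.008], [-0.107, -0.994, -0.001], [0.008, 0.0, -1.0]]
force: [-0.6, 5.7, 0.1]
gripper_width: 0.366
travel [-0.322, -0.007, 1.361] turn 0.01 | pos [423.1, -339.5, 157.8] yaw -6.15 F [-0.6, 5.7, 0.1] w 0.366 t 22.35 j7 -61.6
```

View pics/g22.png

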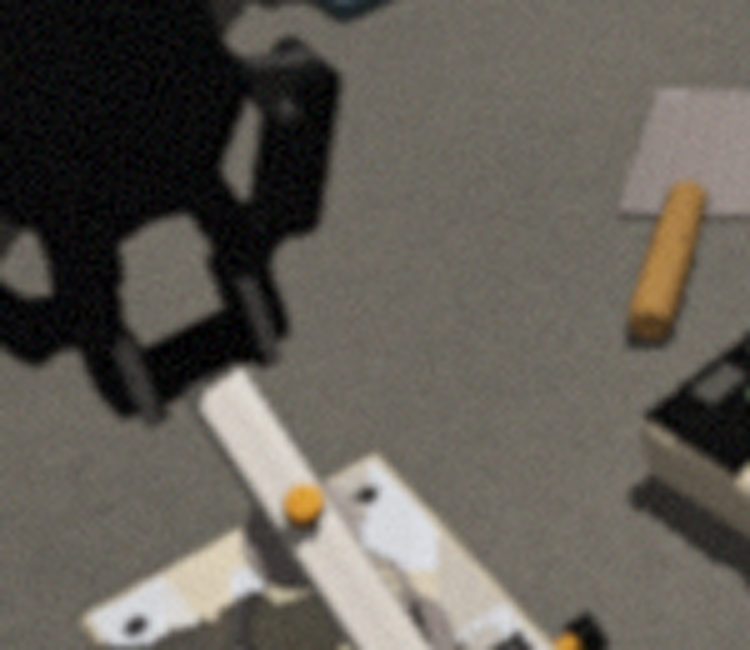

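```bash
python3 -m crank '[{"fingers":0.1,"travel":[-0.06,0,0.15],"turn":0},{"fingers":0.1,"travel":[-0.11,0,0.3],"turn":0},{"fingers":0.1,"travel":[-0.2,0,0.55],"turn":0},{"fingers":0.1,"travel":[-0.27,0,0.82],"turn":0},{"fingers":0.1,"travel":[-0.31,0,1.09],"turn":0},{"fingers":0.1,"travel":[-0.32,0,1.25],"turn":0},{"fingers":0.1,"travel":[-0.32,0,1.36],"turn":0},{"fingers":0.1,"travel":[-0.32,0,1.36],"turn":0},{"fingers":0.1,"travel":[-0.32,0,1.36],"turn":0}]';python3 go.py 407.6 -337.5 89.6 -6.2; python3 snap.py g23 scene 40 220 150 130 5
```

```text
clock: 23.3
ee_pos: [407.1, -337.8, 92.1]
tcp_rot: [[0.994, -0.107, 0.005], [-0.107, -0.994, 0.0], [0.005, -0.001, -1.0]]
force: [-6.0, 6.6, 18.5]
gripper_width: 0.369
travel [0.01, -0.007, 0.049] turn 0.01 | pos [407.1, -337.8, 92.1] yaw -6.15 F [-6.0, 6.6, 18.5] w 0.369 t 23.3 j7 -60.8
```

View pics/g23.png

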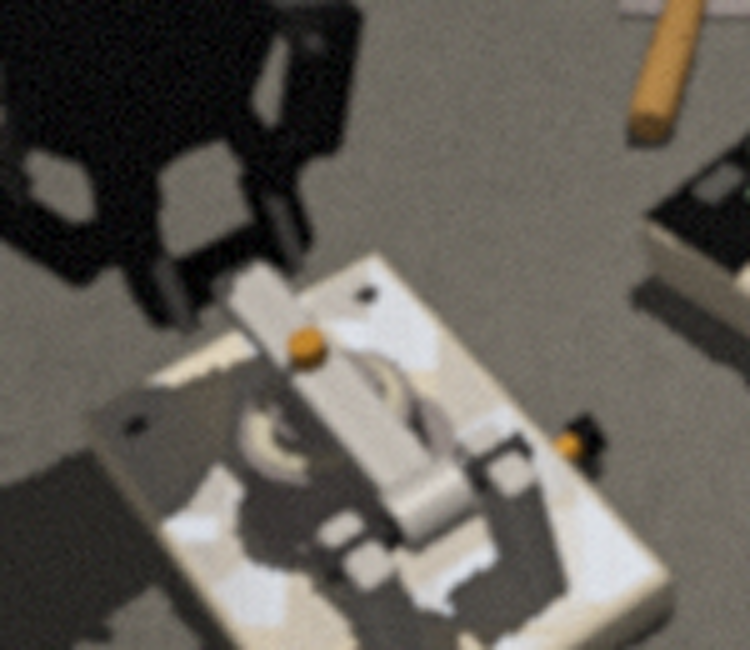

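```bash
python3 -m crank '[{"fingers":0.5,"travel":[0,0,0],"turn":0},{"fingers":0.8,"travel":[0,0,0],"turn":0},{"fingers":1,"travel":[0,0,0],"turn":0},{"fingers":1,"travel":[0,0,-0.4],"turn":0},{"fingers":1,"travel":[0,0,-1.1],"turn":0},{"fingers":1,"travel":[0,0,-1.9],"turn":0},{"fingers":1,"travel":[0,0,-2.4],"turn":0},{"fingers":1,"travel":[0,0,-2.6],"turn":0}]';python3 go.py 582.4 -132.3 220 -6.2; python3 snap.py g24 scene 40 220 150 130 5;python3 snap.py g25 top 280 140 200 150 4
```

```text
clock: 24.15
ee_pos: [407.5, -339.2, 224.8]
tcp_rot: [[0.994, -0.108, 0.009], [-0.108, -0.994, -0.003], [0.01, 0.002, -1.0]]
force: [0.2, 0.1, -0.8]
gripper_width: 1.002
travel [3.032, -4.49, 0.115] turn 0.00 | pos [407.5, -339.2, 224.8] yaw -6.18 F [0.2, 0.1, -0.8] w 1.002 t 24.15 j7 -60.8
```

View pics/g24.png

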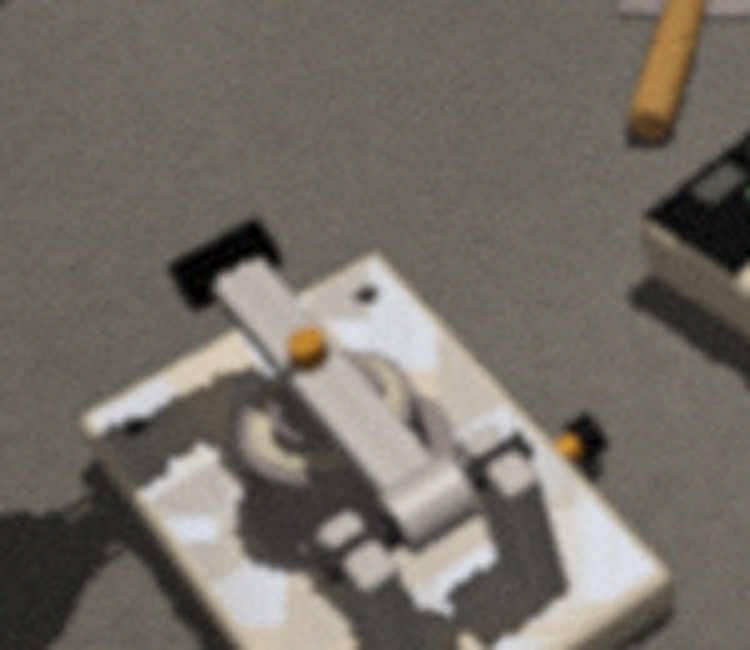

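View pics/g25.png

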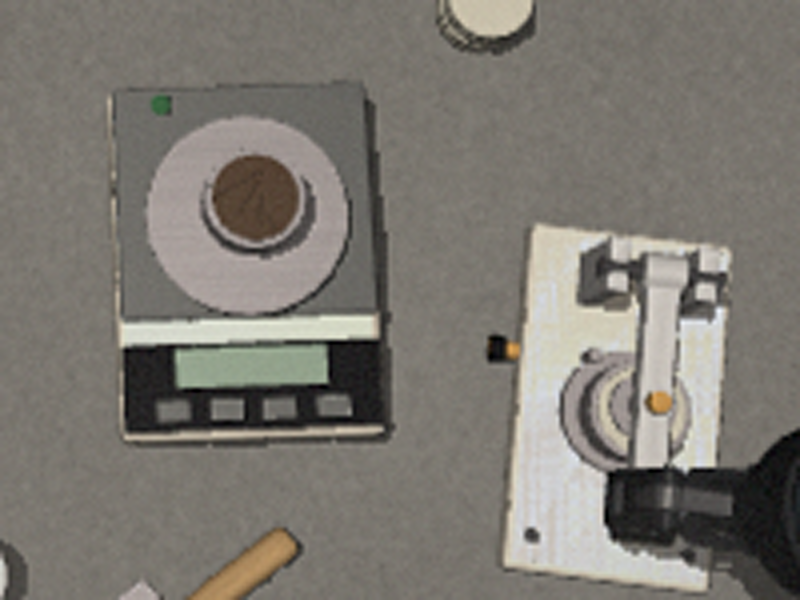

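```bash
python3 -m crank '[{"fingers":1,"travel":[0.3,-0.45,0],"turn":0},{"fingers":1,"travel":[0.8,-1.2,0],"turn":0},{"fingers":1,"travel":[1.3,-1.95,0],"turn":0},{"fingers":1,"travel":[1.8,-2.7,0],"turn":0},{"fingers":1,"travel":[2.3,-3.4,0.3],"turn":0},{"fingers":1,"travel":[2.7,-4.05,0.6],"turn":0},{"fingers":1,"travel":[3.03,-4.49,0.8],"turn":0},{"fingers":1,"travel":[3.03,-4.49,1.2],"turn":0},{"fingers":1,"travel":[3.03,-4.49,1.2],"turn":0},{"fingers":1,"travel":[3.03,-4.49,1.2],"turn":0}]';python3 go.py 582.4 -132.3 94.5 -6.2; python3 snap.py g26 scene 170 160 150 130 5;python3 go.py 582.4 -132.3 94.5 -6.2
```

```text
clock: 25.25
ee_pos: [580.7, -132.3, 162.5]
tcp_rot: [[0.994, -0.108, 0.004], [-0.108, -0.994, -0.002], [0.004, 0.001, -1.0]]
force: [-0.2, -0.4, 1.3]
gripper_width: 1.001
travel [0.027, -0.006, 1.361] turn -0.00 | pos [580.7, -132.3, 162.5] yaw -6.22 F [-0.2, -0.4, 1.3] w 1.001 t 25.25 j7 -89.7
travel [0.011, -0.013, 1.381] turn -0.01 | pos [581.4, -132.7, 163.6] yaw -6.25 F [0.5, 0.3, -0.3] w 0.999 t 25.3 j7 -89.7
```

View pics/g26.png

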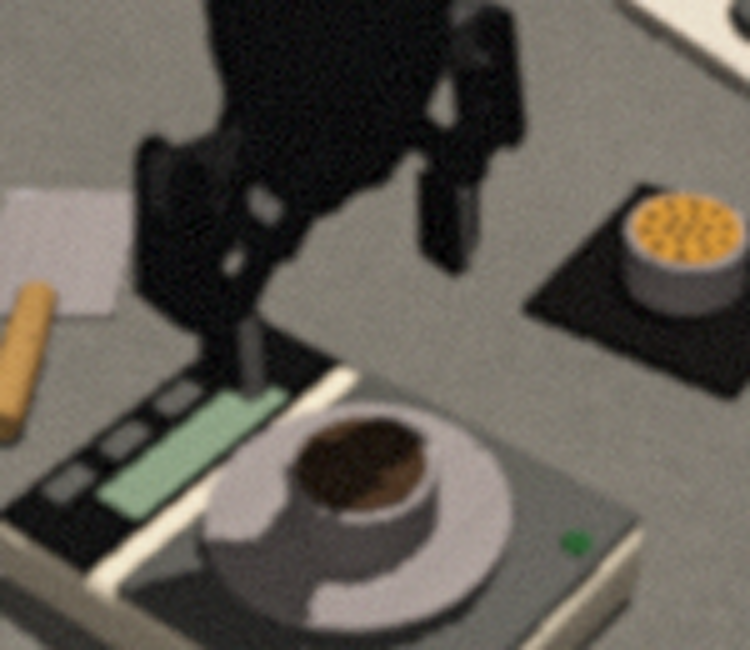

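```bash
python3 -m crank '[{"fingers":1,"travel":[0.01,0,0.4],"turn":0},{"fingers":1,"travel":[0.01,0,0.9],"turn":0},{"fingers":1,"travel":[0.01,0,1.2],"turn":0},{"fingers":1,"travel":[0.01,0,1.2],"turn":0},{"fingers":1,"travel":[0.01,0,1.2],"turn":0}]'; python3 go.py 582.4 -132.3 94.5 -6.2
```

```text
clock: 25.8
ee_pos: [582.5, -133.3, 104.2]
tcp_rot: [[0.994, -0.109, 0.007], [-0.109, -0.994, -0.002], [0.007, 0.002, -1.0]]
force: [-0.0, -0.1, 0.0]
gripper_width: 1.002
travel [-0.006, -0.021, 0.195] turn -0.01 | pos [582.5, -133.3, 104.2] yaw -6.28 F [-0.0, -0.1, 0.0] w 1.002 t 25.8 j7 -90.0
```

```bash
python3 -m crank '[{"fingers":1,"travel":[0,-0.02,0.1],"turn":0},{"fingers":1,"travel":[0,-0.02,0.19],"turn":0},{"fingers":1,"travel":[0,-0.02,0.19],"turn":0},{"fingers":0.85,"travel":[0,-0.02,0.19],"turn":0},{"fingers":0.75,"travel":[0,-0.02,0.19],"turn":0},{"fingers":0.5,"travel":[0,-0.02,0.19],"turn":0},{"fingers":0.5,"travel":[0,-0.02,0.19],"turn":0},{"fingers":0.5,"travel":[0,-0.02,0.19],"turn":0}]' 40; python3 go.py 582.4 -132.3 94.5 -6.2
```

```text
clock: 26.6
ee_pos: [582.9, -132.3, 95.3]
tcp_rot: [[0.994, -0.109, 0.007], [-0.109, -0.994, -0.003], [0.007, 0.002, -1.0]]
force: [-1.7, 0.3, 5.5]
gripper_width: 0.636
travel [-0.01, 0.0, 0.016] turn -0.01 | pos [582.9, -132.3, 95.3] yaw -6.28 F [-1.7, 0.3, 5.5] w 0.636 t 26.6 j7 -90.2
```

```bash
python3 -m crank '[{"fingers":0.5,"travel":[0,0,-0.1],"turn":0},{"fingers":0.5,"travel":[0,0,-0.4],"turn":0},{"fingers":0.5,"travel":[0,0,-0.9],"turn":0},{"fingers":0.5,"travel":[0,0,-1.5],"turn":0},{"fingers":0.5,"travel":[0,0,-2.1],"turn":0},{"fingers":0.5,"travel":[0,0,-2.4],"turn":0},{"fingers":0.5,"travel":[0,0,-2.4],"turn":0}]'; python3 go.py 476.2 322 210 30; python3 snap.py g27 scene 170 100 150 150 4; python3 snap.py g28 top 270 130 150 140 4
```

```text
clock: 27.3
ee_pos: [583.4, -132.4, 217.9]
tcp_rot: [[0.994, -0.11, 0.012], [-0.109, -0.994, -0.003], [0.012, 0.002, -1.0]]
force: [0.4, 0.6, -2.2]
gripper_width: 0.638
travel [-3.128, -8.798, 0.102] turn -6.05 | pos [583.4, -132.4, 217.9] yaw -6.29 F [0.4, 0.6, -2.2] w 0.638 t 27.3 j7 -89.5
```

View pics/g27.png

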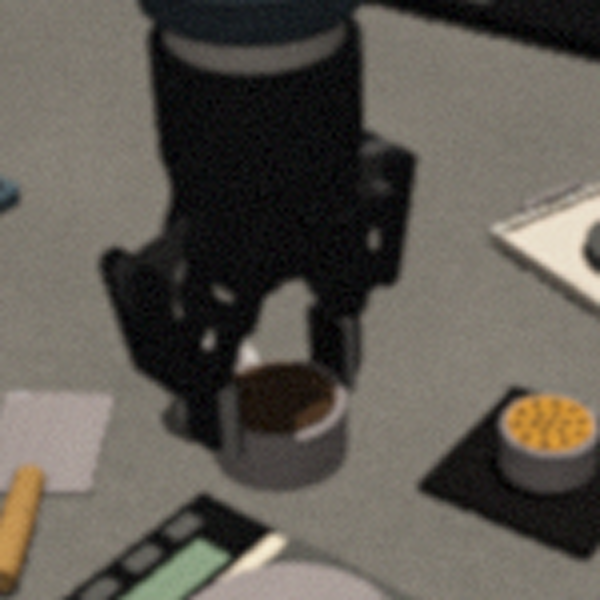

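```bash
python3 -m crank '[{"fingers":0.5,"travel":[-0.09,-0.26,0],"turn":-0.2},{"fingers":0.5,"travel":[-0.28,-0.8,0],"turn":-0.6},{"fingers":0.5,"travel":[-0.55,-1.55,0],"turn":-1.1},{"fingers":0.5,"travel":[-0.85,-2.4,0],"turn":-1.7},{"fingers":0.5,"travel":[-1.15,-3.25,0],"turn":-2.3},{"fingers":0.5,"travel":[-1.45,-4.1,0],"turn":-2.9},{"fingers":0.5,"travel":[-1.75,-4.95,0],"turn":-3.5},{"fingers":0.5,"travel":[-2.05,-5.8,0],"turn":-4.1},{"fingers":0.5,"travel":[-2.35,-6.6,0],"turn":-4.6},{"fingers":0.5,"travel":[-2.6,-7.3,0],"turn":-5.1}]'; python3 go.py 476.2 322 210 30; python3 - <<'E'
from h import *
px,K,T=load("g28");F=4;x0,y0,w,h=295,150,85,75
c=cv2.resize(px[y0:y0+h,x0:x0+w],None,fx=F,fy=F,interpolation=cv2.INTER_CUBIC);hh=cv2.cvtColor(c,cv2.COLOR_RGB2HSV).astype(int)
m=(hh[...,0]<22)&(hh[...,1]>12)&(hh[...,2]>130); p=cv2.convexHull(blob(m))[:,0]; print(circ(ray((p+.5)/F-.5+[x0,y0],K,T,58)))
E
```

```text
clock: 28.4
ee_pos: [489.3, 248.0, 211.7]
tcp_rot: [[0.909, 0.417, 0.003], [0.417, -0.909, -0.003], [0.002, 0.004, -1.0]]
force: [0.8, 0.5, -2.4]
gripper_width: 0.632
travel [0.378, -1.455, 0.03] turn -0.89 | pos [489.3, 248.0, 211.7] yaw 24.65 F [0.8, 0.5, -2.4] w 0.632 t 28.4 j7 -104.8
(array([597.25727192, -60.00406924]), np.float64(91.95976799752074))
```

```bash
python3 -m crank '[{"fingers":0.5,"travel":[0.2,-0.7,0],"turn":-0.4},{"fingers":0.5,"travel":[0.35,-1.3,0],"turn":-0.8},{"fingers":0.5,"travel":[0.38,-1.46,0.2],"turn":-0.89},{"fingers":0.5,"travel":[0.38,-1.46,0.6],"turn":-0.89},{"fingers":0.5,"travel":[0.38,-1.46,1.3],"turn":-0.89},{"fingers":0.5,"travel":[0.38,-1.46,2],"turn":-0.89},{"fingers":0.5,"travel":[0.38,-1.46,2.6],"turn":-0.89},{"fingers":0.5,"travel":[0.38,-1.46,2.6],"turn":-0.89},{"fingers":0.5,"travel":[0.38,-1.46,2.6],"turn":-0.89}]'; python3 snap.py g29 scene 270 80 150 120 5;python3 go.py 476.2 322 60 30;
```

```text
clock: 29.3
ee_pos: [475.6, 321.6, 80.9]
tcp_rot: [[0.866, 0.5, 0.001], [0.5, -0.866, -0.004], [-0.001, 0.004, -1.0]]
force: [0.1, -0.7, -1.3]
gripper_width: 0.634
travel [-0.011, 0.001, 0.443] turn 0.00 | pos [476.6, 322.4, 82.1] yaw 30.01 F [0.6, 0.4, -2.3] w 0.634 t 29.35 j7 -111.2
```

View pics/g29.png

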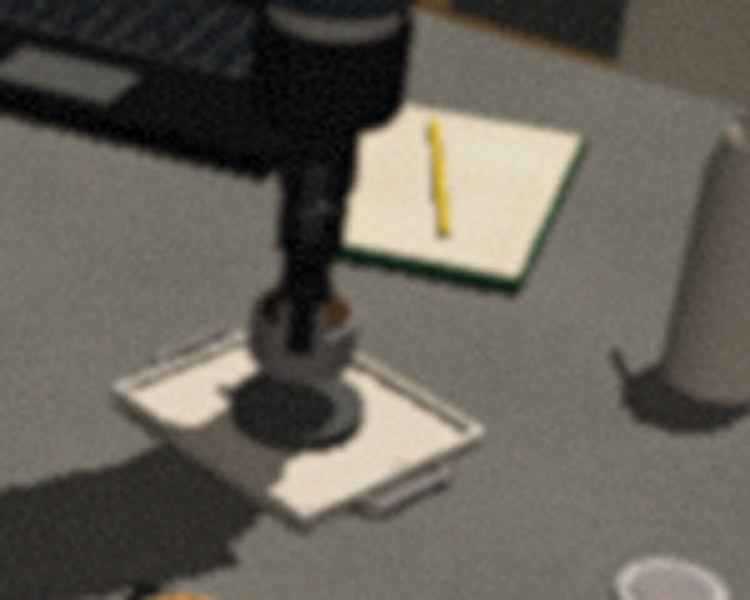

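```bash
python3 -m crank '[{"fingers":0.5,"travel":[0,0,0.2],"turn":0},{"fingers":0.5,"travel":[0,0,0.4],"turn":0},{"fingers":0.5,"travel":[0,0,0.48],"turn":0},{"fingers":0.5,"travel":[0,0,0.48],"turn":0},{"fingers":0.5,"travel":[0,0,0.48],"turn":0}]';python3 go.py 476.2 322 53.3 30
```

```text
clock: 29.85
ee_pos: [476.7, 322.4, 58.2]
tcp_rot: [[0.866, 0.5, 0.003], [0.5, -0.866, -0.002], [0.002, 0.003, -1.0]]
force: [-1.0, -0.3, -2.7]
gripper_width: 0.638
travel [-0.013, 0.001, 0.098] turn 0.00 | pos [476.7, 322.4, 58.2] yaw 30.0 F [-1.0, -0.3, -2.7] w 0.638 t 29.85 j7 -111.9
```

```bash
python3 -m crank '[{"fingers":0.5,"travel":[-0.01,0,0.05],"turn":0},{"fingers":0.5,"travel":[-0.01,0,0.09],"turn":0},{"fingers":0.5,"travel":[-0.01,0,0.09],"turn":0}]';python3 -m crank '[{"fingers":0.5,"travel":[0,0,0.03],"turn":0},{"fingers":0.5,"travel":[0,0,0.04],"turn":0},{"fingers":0.5,"travel":[0,0,0.04],"turn":0}]';python3 go.py 476.2 322 53.3 30
```

```text
clock: 30.15
ee_pos: [476.2, 322.0, 53.5]
tcp_rot: [[0.866, 0.5, 0.003], [0.5, -0.866, -0.002], [0.002, 0.004, -1.0]]
force: [0.4, -0.5, -3.0]
gripper_width: 0.634
clock: 30.45
ee_pos: [476.4, 322.1, 53.2]
tcp_rot: [[0.866, 0.5, 0.004], [0.5, -0.866, -0.002], [0.002, 0.004, -1.0]]
force: [-4.1, -3.9, 15.5]
gripper_width: 0.632
travel [-0.004, 0.001, -0.001] turn 0.00 | pos [476.4, 322.1, 53.2] yaw 30.0 F [-4.1, -3.9, 15.5] w 0.632 t 30.45 j7 -112.1
```

```bash
python3 -m crank '[{"fingers":0.8,"travel":[0,0,0],"turn":0},{"fingers":1,"travel":[0,0,0],"turn":0},{"fingers":1,"travel":[0,0,0],"turn":0},{"fingers":1,"travel":[0,0,-0.4],"turn":0},{"fingers":1,"travel":[0,0,-1.2],"turn":0},{"fingers":1,"travel":[0,0,-2],"turn":0},{"fingers":1,"travel":[0,0,-2.2],"turn":0}]'; python3 go.py 558 107.2 150 -6.2
```

```text
clock: 31.15
ee_pos: [477.9, 324.1, 167.4]
tcp_rot: [[0.866, 0.5, 0.009], [0.5, -0.866, 0.002], [0.009, 0.003, -1.0]]
force: [0.2, 0.2, 0.5]
gripper_width: 1.001
travel [-0.785, 4.557, 0.355] turn 6.03 | pos [477.9, 324.1, 167.4] yaw 30.0 F [0.2, 0.2, 0.5] w 1.001 t 31.15 j7 -109.0
```

```bash
python3 -m crank '[{"fingers":1,"travel":[-0.1,0.4,0],"turn":0.5},{"fingers":1,"travel":[-0.2,1.1,0.1],"turn":1.5},{"fingers":1,"travel":[-0.3,1.9,0.1],"turn":2.6},{"fingers":1,"travel":[-0.45,2.7,0.2],"turn":3.7},{"fingers":1,"travel":[-0.6,3.5,0.2],"turn":4.8},{"fingers":1,"travel":[-0.72,4.2,0.35],"turn":5.7},{"fingers":1,"travel":[-0.78,4.56,0.35],"turn":6.03},{"fingers":1,"travel":[-0.78,4.56,0.35],"turn":6.03},{"fingers":1,"travel":[-0.78,4.56,0.35],"turn":6.03}]';python3 snap.py g30 top 90 160 170 140 4; python3 snap.py g31 scene 230 90 180 150 4; python3 go.py 558 107.2 100 -6.2
```

```text
clock: 32.05
ee_pos: [557.7, 108.0, 149.8]
tcp_rot: [[0.994, -0.107, 0.008], [-0.107, -0.994, 0.002], [0.008, -0.003, -1.0]]
force: [-0.3, 0.6, 0.3]
gripper_width: 1.004
travel [0.005, 0.047, 1.003] turn 0.04 | pos [557.6, 109.4, 150.2] yaw -5.98 F [-0.0, 0.2, 0.5] w 0.996 t 32.15 j7 -116.0
```

View pics/g30.png

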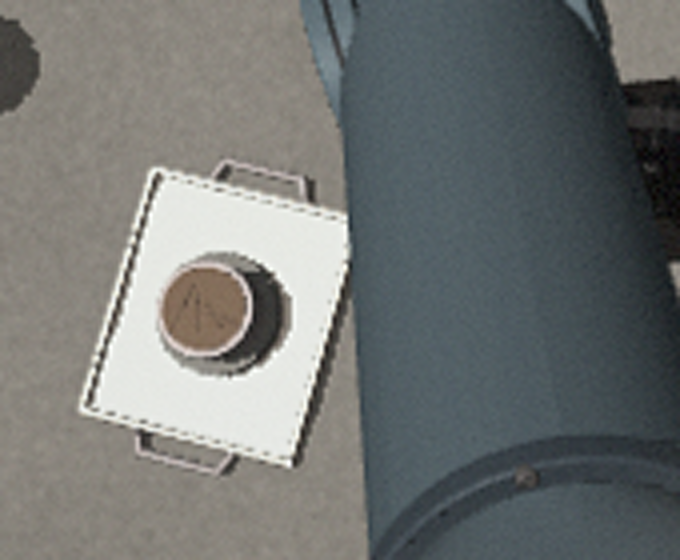

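View pics/g31.png

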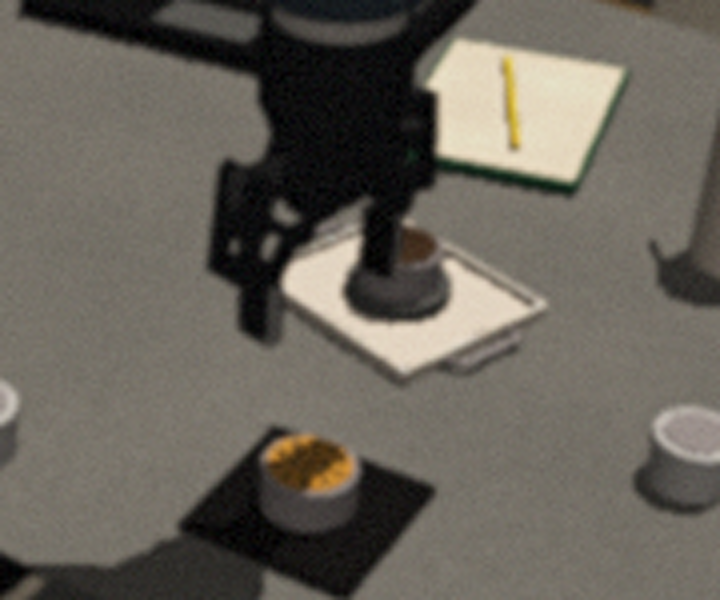

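```bash
python3 - <<'E'
from h import *
px,K,T=load("g30");F=4;x0,y0,w,h=127,220,30,32
c=cv2.resize(px[y0:y0+h,x0:x0+w],None,fx=F,fy=F,interpolation=cv2.INTER_CUBIC);hh=cv2.cvtColor(c,cv2.COLOR_RGB2HSV).astype(int)
m=(hh[...,1]>55)&(hh[...,2]<170)&(hh[...,2]>70); p=cv2.convexHull(blob(m))[:,0]; print(circ(ray((p+.5)/F-.5+[x0,y0],K,T,44)))
E
python3 -m crank '[{"fingers":1,"travel":[0,0.03,0.5],"turn":0},{"fingers":1,"travel":[0,0.03,1.2],"turn":0},{"fingers":1,"travel":[0,0.03,1.8],"turn":0},{"fingers":1,"travel":[0,0.03,2],"turn":0},{"fingers":1,"travel":[0,0.03,2],"turn":0},{"fingers":1,"travel":[0,0.03,2],"turn":0}]'; python3 go.py 558 107.2 43 -6.2
```

```text
(array([475.78757871, 324.29640556]), np.float64(23.27943007379691))
clock: 32.75
ee_pos: [559.0, 109.1, 51.3]
tcp_rot: [[0.995, -0.103, 0.01], [-0.103, -0.995, 0.004], [0.01, -0.005, -1.0]]
force: [0.3, 0.6, -0.5]
gripper_width: 1.002
travel [-0.017, 0.041, 0.165] turn 0.05 | pos [559.0, 109.1, 51.3] yaw -5.92 F [0.3, 0.6, -0.5] w 1.002 t 32.75 j7 -117.2
```

Weighed is centred to under 1 mm (top view 475.8, 324.3 against a seat centre of 476.2, 324.0). Grasp the tested ring.

```bash
python3 -m crank '[{"fingers":1,"travel":[-0.02,0.04,0.1],"turn":0},{"fingers":1,"travel":[-0.02,0.04,0.16],"turn":0},{"fingers":1,"travel":[-0.02,0.04,0.16],"turn":0},{"fingers":0.85,"travel":[-0.02,0.04,0.16],"turn":0},{"fingers":0.75,"travel":[-0.02,0.04,0.16],"turn":0},{"fingers":0.5,"travel":[-0.02,0.04,0.16],"turn":0},{"fingers":0.5,"travel":[-0.02,0.04,0.16],"turn":0},{"fingers":0.5,"travel":[-0.02,0.04,0.16],"turn":0}]' 40; python3 go.py 558 107.2 43 -6.2; python3 -m crank '[{"fingers":0.5,"travel":[0,0,-0.1],"turn":0},{"fingers":0.5,"travel":[0,0,-0.4],"turn":0},{"fingers":0.5,"travel":[0,0,-0.9],"turn":0},{"fingers":0.5,"travel":[0,0,-1.6],"turn":0},{"fingers":0.5,"travel":[0,0,-2.4],"turn":0},{"fingers":0.5,"travel":[0,0,-3],"turn":0},{"fingers":0.5,"travel":[0,0,-3.3],"turn":0},{"fingers":0.5,"travel":[0,0,-3.3],"turn":0}]'; python3 go.py 578.1 -130.3 210 -6.2;python3 snap.py g32 scene 230 60 180 150 4
```

```text
clock: 33.55
ee_pos: [558.0, 107.4, 43.8]
tcp_rot: [[0.995, -0.103, 0.01], [-0.103, -0.995, 0.004], [0.01, -0.005, -1.0]]
force: [-1.3, -0.4, 5.0]
gripper_width: 0.634
travel [0.001, 0.004, 0.016] turn 0.05 | pos [558.0, 107.4, 43.8] yaw -5.92 F [-1.3, -0.4, 5.0] w 0.634 t 33.55 j7 -117.2
clock: 34.35
ee_pos: [557.7, 107.1, 212.0]
tcp_rot: [[0.995, -0.103, 0.016], [-0.103, -0.995, 0.005], [0.015, -0.006, -1.0]]
force: [0.3, -0.3, -3.0]
gripper_width: 0.631
travel [0.896, 4.68, 0.024] turn 0.05 | pos [557.7, 107.1, 212.0] yaw -5.93 F [0.3, -0.3, -3.0] w 0.631 t 34.35 j7 -114.9
```

View pics/g32.png

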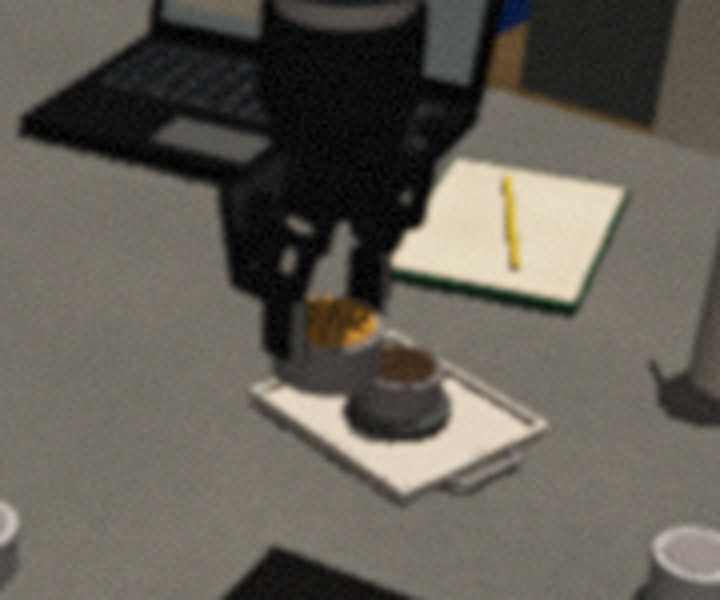

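```bash
python3 -m crank '[{"fingers":0.5,"travel":[0.06,0.3,0],"turn":0},{"fingers":0.5,"travel":[0.17,0.9,0],"turn":0},{"fingers":0.5,"travel":[0.33,1.7,0],"turn":0},{"fingers":0.5,"travel":[0.48,2.5,0],"turn":0},{"fingers":0.5,"travel":[0.63,3.3,0],"turn":0},{"fingers":0.5,"travel":[0.77,4,0],"turn":0},{"fingers":0.5,"travel":[0.86,4.5,0.1],"turn":0},{"fingers":0.5,"travel":[0.9,4.68,0.6],"turn":0},{"fingers":0.5,"travel":[0.9,4.68,1.2],"turn":0},{"fingers":0.5,"travel":[0.9,4.68,1.7],"turn":0}]';python3 -m crank '[{"fingers":0.5,"travel":[0,0,0],"turn":0},{"fingers":0.5,"travel":[0,0,0],"turn":0}]'; python3 go.py 578.1 -130.3 100 -6.2;python3 snap.py g33 scene 170 130 150 150 4
```

```text
clock: 35.4
ee_pos: [576.3, -132.3, 121.5]
tcp_rot: [[0.994, -0.105, 0.009], [-0.105, -0.994, 0.004], [0.009, -0.005, -1.0]]
force: [-0.3, 0.5, -3.8]
gripper_width: 0.634
clock: 35.6
ee_pos: [574.6, -133.5, 120.4]
tcp_rot: [[0.994, -0.106, 0.005], [-0.106, -0.994, 0.004], [0.005, -0.004, -1.0]]
force: [0.2, -0.4, -4.0]
gripper_width: 0.631
travel [0.06, -0.069, 0.408] turn 0.01 | pos [574.6, -133.5, 120.4] yaw -6.11 F [0.2, -0.4, -4.0] w 0.631 t 35.6 j7 -89.8
```

View pics/g33.png

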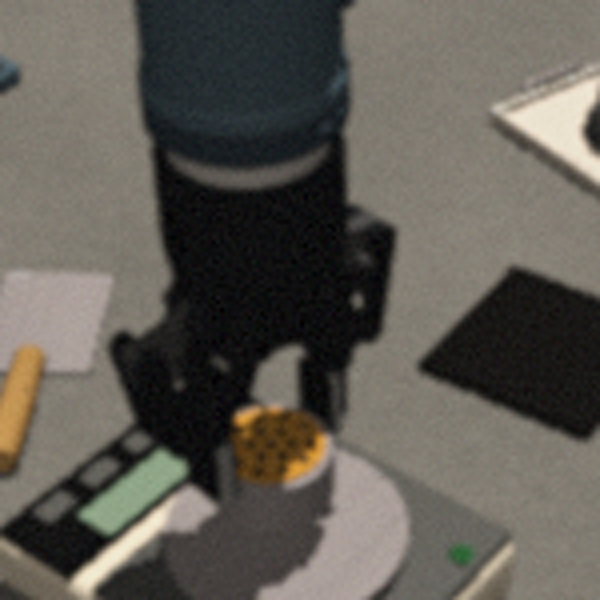

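```bash
python3 -m crank '[{"fingers":0.5,"travel":[0.03,-0.04,0.2],"turn":0},{"fingers":0.5,"travel":[0.06,-0.07,0.4],"turn":0},{"fingers":0.5,"travel":[0.06,-0.07,0.4],"turn":0},{"fingers":0.5,"travel":[0.06,-0.07,0.4],"turn":0}]'; python3 go.py 578.1 -130.3 95.8 -6.2
```

```text
clock: 36.05
ee_pos: [579.4, -129.8, 101.5]
tcp_rot: [[0.994, -0.106, 0.008], [-0.106, -0.994, 0.003], [0.007, -0.004, -1.0]]
force: [-0.1, 0.2, -3.4]
gripper_width: 0.631
travel [-0.025, 0.013, 0.114] turn 0.02 | pos [579.4, -129.8, 101.5] yaw -6.07 F [-0.1, 0.2, -3.4] w 0.631 t 36.05 j7 -90.3
```

```bash
python3 -m crank '[{"fingers":0.5,"travel":[-0.02,0.01,0.06],"turn":0},{"fingers":0.5,"travel":[-0.02,0.01,0.1],"turn":0},{"fingers":0.5,"travel":[-0.02,0.01,0.1],"turn":0}]';python3 -m crank '[{"fingers":0.5,"travel":[0,0,0.03],"turn":0},{"fingers":0.5,"travel":[0,0,0.04],"turn":0},{"fingers":0.5,"travel":[0,0,0.04],"turn":0}]';python3 go.py 578.1 -130.3 95.8 -6.2
```

```text
clock: 36.35
ee_pos: [578.1, -130.2, 96.3]
tcp_rot: [[0.994, -0.106, 0.007], [-0.106, -0.994, 0.004], [0.007, -0.004, -1.0]]
force: [-0.3, 0.1, -2.9]
gripper_width: 0.634
clock: 36.65
ee_pos: [578.4, -130.2, 95.8]
tcp_rot: [[0.994, -0.106, 0.008], [-0.106, -0.994, 0.003], [0.007, -0.004, -1.0]]
force: [-3.9, 1.0, 10.7]
gripper_width: 0.633
travel [-0.005, 0.002, 0.0] turn 0.02 | pos [578.4, -130.2, 95.8] yaw -6.08 F [-3.9, 1.0, 10.7] w 0.633 t 36.65 j7 -90.3
```

Contact at the predicted height. I'll release, rise, and move aside to check everything.

```bash
python3 -m crank '[{"fingers":0.8,"travel":[0,0,0],"turn":0},{"fingers":1,"travel":[0,0,0],"turn":0},{"fingers":1,"travel":[0,0,0],"turn":0},{"fingers":1,"travel":[0,0,-0.4],"turn":0},{"fingers":1,"travel":[0,0,-1.2],"turn":0},{"fingers":1,"travel":[0,0,-2],"turn":0},{"fingers":1,"travel":[0,0,-2.8],"turn":0},{"fingers":1,"travel":[0,0,-3.2],"turn":0}]'; python3 -m crank '[{"fingers":1,"travel":[0,-0.5,0],"turn":0},{"fingers":1,"travel":[0,-1.2,0],"turn":0},{"fingers":1,"travel":[-0.3,-2,0],"turn":0},{"fingers":1,"travel":[-0.6,-2.8,0],"turn":0},{"fingers":1,"travel":[-0.9,-3.4,0],"turn":0},{"fingers":1,"travel":[-1.2,-3.8,0],"turn":0},{"fingers":1,"travel":[-1.2,-3.8,0],"turn":0},{"fingers":1,"travel":[-1.2,-3.8,0],"turn":0}]'; python3 snap.py f1 top 0 0 560 420 1; python3 snap.py f2 scene 0 0 560 420 1; python3 - <<'E'
import cv2
a=cv2.imread("pics/f1.png");b=cv2.imread("pics/f2.png")
z=lambda i,x,y,w,h,f:cv2.resize(i[y:y+h,x:x+w],None,fx=f,fy=f,interpolation=cv2.INTER_CUBIC)
cv2.imwrite("pics/f3.png",z(a,300,145,180,145,4)); cv2.imwrite("pics/f4.png",z(b,50,220,260,160,3))
E
python3 br.py f1 325 170 40 45 86
```

```text
clock: 37.45
ee_pos: [578.7, -131.1, 259.6]
tcp_rot: [[0.994, -0.106, 0.013], [-0.106, -0.994, 0.002], [0.013, -0.004, -1.0]]
force: [-0.1, 0.1, -0.5]
gripper_width: 1.001
clock: 38.25
ee_pos: [539.2, 64.3, 259.7]
tcp_rot: [[0.994, -0.105, 0.013], [-0.105, -0.994, 0.002], [0.013, -0.004, -1.0]]
force: [0.1, 0.0, 0.1]
gripper_width: 1.001
(array([ 578.02774787, -128.52140113]), np.float64(24.18820753392728))
```

View pics/f1.png

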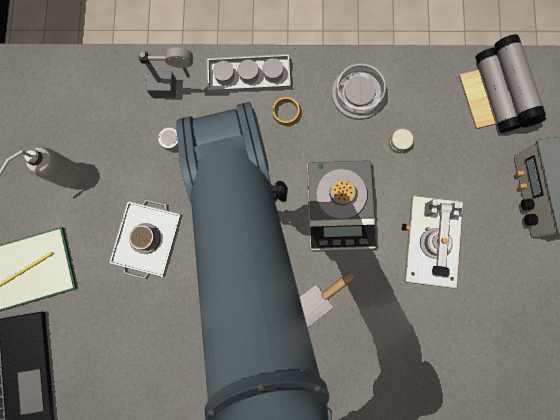

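View pics/f3.png

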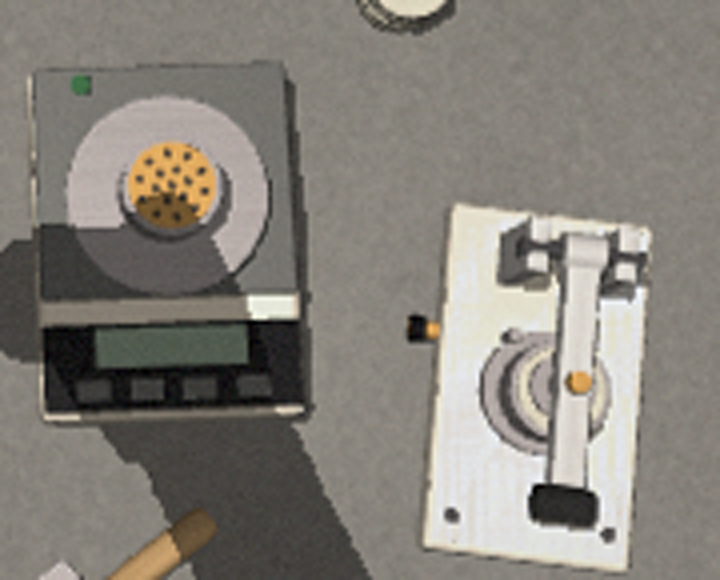

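View pics/f4.png

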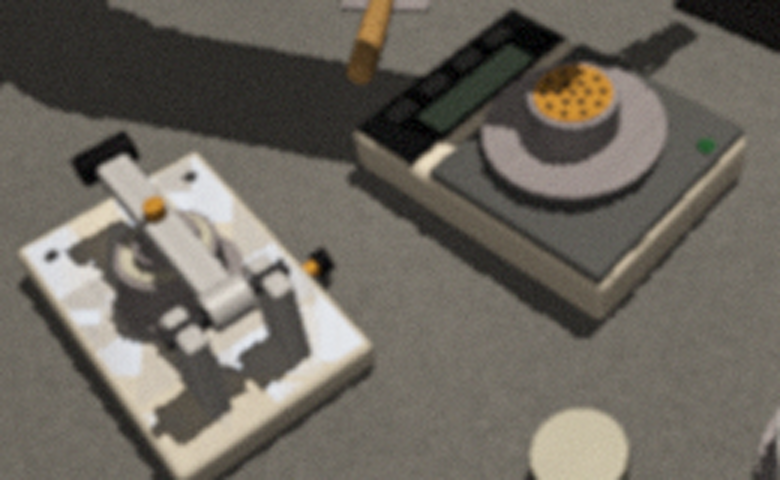

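```bash
python3 - <<'E'
from h import *
for n in("scene0","f2"):
    px=load(n)[0]; v=px.max(2).astype(int); m=np.zeros(v.shape,bool); m[258:288,66:102]=v[258:288,66:102]<52
    b=blob(m); print(n,b.mean(0).round(2),cv2.minAreaRect(b))
for n in("top0","f1"):
    px=load(n)[0]; v=px.max(2).astype(int); m=np.zeros(v.shape,bool); m[262:280,428:455]=v[262:280,428:455]<60
    print(n,blob(m).mean(0).round(2))
px,K,T=load("g18");F=4;x0,y0,w,h=424,226,32,36
c=cv2.resize(px[y0:y0+h,x0:x0+w],None,fx=F,fy=F,interpolation=cv2.INTER_CUBIC);hh=cv2.cvtColor(c,cv2.COLOR_RGB2HSV).astype(int)
m=(hh[...,1]>26)&(hh[...,2]>150);p=cv2.convexHull(blob(m))[:,0];print("stone",circ(ray((p+.5)/F-.5+[x0,y0],K,T,62)))
from cell import arm
s=arm.get_state();print(s["clock"],s["force"])
E
```

```text
scene0 [ 84.2 272. ] ((84.69810485839844, 272.5566101074219), (10.392757415771484, 20.68838882446289), 60.945396423339844)
f2 [ 84.31 271.7 ] ((84.54715728759766, 272.58489990234375), (10.295629501342773, 20.202743530273438), 60.945396423339844)
top0 [440.07 270.76]
f1 [440.07 270.74]
stone (array([ 470.43943896, -343.85007248]), np.float64(24.585157460889654))
38.35 [-0.45041292 -0.33824215 -0.20290482]
```

```bash
python3 -c "
from cell import arm
print(arm.sign_off())"
```

```text
the job is handed in; nothing more can be done
None
```

All three rings are on their new stations and the job was handed in at about 38 s of the 141 s allowed. The hand-in reports no verdict, so the results below are from my own last camera checks.

I swung the bar up to about 1.7 rad and parked the tested ring on the mat. Then the fresh ring went onto the stand and I brought the bar back down, the weighed ring went to the tray, and the tested ring went from the mat to the balance.

| Ring | New place | Distance from centre (top view) |
|---|---|---|
| Tested | Balance pan | about 0.2 mm |
| Weighed | Tray seat | about 0.5 mm |
| Fresh | Stand seat | about 1.2 mm, taken from where the tested ring had been sitting, before the bar came down |

- **Bar:** it looks fully down. Its grip shows at the same pixels as at the start, within 0.3 px in both views.
- **Rings seated:** each touched down at the height I predicted, so each should be flat on its seat, and the fresh ring is clear of the pins. They stayed upright in every picture.
- **Arm:** it was clear of everything and reading about zero force.

**Disagreements:**
- The top camera read about 2 mm high in y against where the gripper closed, and I corrected for that.
- The scene camera differed from the top camera by about 4 mm on the weighed ring, so I used it only for visual checks.
- My fit of the stand's seat edge varied by about 2 mm, so I used the tested ring's original position as the seat centre.
- In the first grasp the fingertips lightly touched the seat (about 7 N), so I gripped the other rings slightly higher.

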